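# Zero the antenna tuner and rack its filter boards

## Task

Shut the antenna tuner down for the night. First turn its large knob back (anticlockwise seen from above) all the way to the zero stop; then put away every filter board that lies on the desk: they lie circuit side down, so turn each one over and lay it circuit side up on the sloping upper tier of the metal parts shelf, side by side and flat against the sheet, not on one another. Do not knock over or push away the microphone and the other things on the desk, and leave the knob at zero.

Things in the scene. Friction and masses are not known exactly. Their poses are not given: they have to be found in the camera images.
- tuner_knob (a joint): large knob on top of the tuner, turns about a vertical axis; 0 rad at its zero stop, grows clockwise seen from above, up to 6 rad; stays where it is left (friction about 0.08 N m)
- tuner_knob_grip (a point): point on the knob's axis at the height to grip it; the knob has an upright bar grip, 61 mm long, 14 mm thick, 32 mm high, lying along this point's x axis, which turns with the knob; z is up. The point is 128 mm above the desk, 7 mm below the bar's top and 23 mm above the knob's round skirt (64 mm across)
- tuner: silver antenna tuner, a fixed box 160 (x) x 270 (y) x 91 (z) mm; origin under its centre; the knob is on its top face, 50 mm from the centre towards +y
- shelf: two-tier metal parts shelf, fixed, 170 (x) x 350 (y) mm, origin under its centre, front (low side) to its -x; flat lower tier filled with stock, sloping upper tier up to about 210 mm above the desk
- tier: the shelf's sloping upper tier, a steel sheet 150 (x) x 350 (y) mm; origin: centre of its upper surface, 125 mm above the desk; +x points up the slope, +z is the normal of the surface, the slope falls 0.5 rad (29 deg) towards the shelf's front (-x). 4 mm thick rims stand on the front and rear edges (18 mm high) and on the two ends (14 mm high)
- board_a: filter board in an aluminium frame, loose box 110 (x) x 60 (y) x 24 (z) mm, 0.2 kg. One large face is a plain closed back; the other, the circuit side, is open and shows a green board with coils and relays sunk below the rim. Origin: centre of the box. +z points out of the plain back, the circuit side looks along -z; at first it lies circuit side down. Stands on a 60 x 24 end. May be absent (None)
- board_b: filter board in an aluminium frame, loose box 110 (x) x 60 (y) x 24 (z) mm, 0.2 kg. One large face is a plain closed back; the other, the circuit side, is open and shows a green board with coils and relays sunk below the rim. Origin: centre of the box. +z points out of the plain back, the circuit side looks along -z; at first it lies circuit side down. Stands on a 60 x 24 end. May be absent (None)
- board_c: filter board in an aluminium frame, loose box 110 (x) x 60 (y) x 24 (z) mm, 0.2 kg. One large face is a plain closed back; the other, the circuit side, is open and shows a green board with coils and relays sunk below the rim. Origin: centre of the box. +z points out of the plain back, the circuit side looks along -z; at first it lies circuit side down. Stands on a 60 x 24 end. May be absent (None)
- microphone: black microphone on a weighted steel stand, loose, foot 100 mm across, 219 mm high, origin under the foot; leave it alone
- screwdriver: red plastic screwdriver, loose, 150 mm long, lying flat along its x; leave it alone
- coaster: white ceramic coaster, loose, disc 100 mm across, 8 mm thick, origin under its centre; leave it alone
- mug: white ceramic mug, loose, 80 mm across, 95 mm high, origin under its centre; leave it alone
- paddle_key: black morse paddle key on a steel base, loose, 75 x 60 mm, 36 mm high; leave it alone
- tape_roll: roll of black tape lying flat, loose, 60 mm across, 25 mm high; leave it alone
Things that resemble listed ones, but are neither listed nor needed, are in the scene too. What is shaped like the board_c but purple is not meant. Leave any yellow look-alike of the board_a alone.

How it is judged:
By the outcome, as a careful person would: the job done as asked, in the order asked, and still so for the second after the job is handed in, with the robot touching nothing.
Of board_a, board_b, board_c only 2 to 3 are there at a start; the rules pass over those that are not, and their reading is None.
At some moment in a run one of board_a, board_b, board_c may be knocked a few centimetres aside while the robot is not near it.
It also fails if it takes over 210 s, if anything falls off the work surface, if the arm or the gripper's body presses on something with over 40 N, if the wrist force passes 120 N, or if a joint passes its speed limit or range.

## Robot

A 6-joint arm with a two-finger parallel gripper is mounted at the origin on the work surface. World frame = base frame: x ahead of the robot, y to its left, z up, the work surface at z = 0. Lengths are in m, angles in rad, forces in N, time in s.
With the tool pointing down it reaches from about 0.25 to 0.725 m from the base axis. Payload 4 kg.
Tool frame: the origin (TCP) lies midway between the tips of the shut fingers; the grasp point (between the pads) lies 19 mm behind it; z points along the fingers, x is the direction in which the jaws open and shut, and the axes are right-handed (so a half turn about z gives the same grasp; the last joint's range is limited). The gripper opens to 85 mm and grips with 20 to 120 N. Pads are 22 mm wide; open, the fingers measure 114 mm over their backs; the gripper's body (76 mm by 85 mm) begins 54 mm behind the grasp point. The pads swing forward as they close: fully open they stand 13 mm farther back than shut.
Start: joints at [-1.339, 0.241, 0.005, 1.335, 0, 1.571], TCP at [0.115, -0.487, 0.231] pointing down, gripper open.
Joint ranges: [-2.72, 2.72], [-1.05, 1.87], [-1.09, 1.28], [-1.99, 2.15], [-1.42, 1.44], [-3.14, 3.14]. Speed limits (rad/s): [2.79, 2.79, 3.14, 3.14, 3.14, 3.14].

## Interface

Orientations are given as a unit quaternion [x, y, z, w].
In Python, from plant import ctrl gives the robot as it stands.
- The arm moves only by the shell command python3 -m handwheel 'ROWS' [FORCE]. ROWS is text: rows parted by semicolons, each of 7 numbers parted by spaces: the shift along the tool's x, y, z in m, then the turn, a rotation vector about the tool's x, y, z in degrees, then the opening, from 0 (shut) to 1 (fully open). A call has 1 to 5 rows; each row is the pose to reach, as a shift and turn from the pose commanded when the call began, along the tool's axes at that moment; what a row does not reach only later rows make up. A row lasts 1/10 s, in which the tool goes at most 50 mm and 8.59 degrees, less where a joint would pass 70% of its speed; a pose out of reach is approached as far as the arm can. A call with a gripper value outside its range is refused whole. The fingers move at their own pace and stop on an object; FORCE is the grip in N (left out, the last holds). Time passes only in rows, so rows that repeat a pose let the fingers close. It gives the time, the measured TCP pose, the force and the opening at its end, in the units of the state.
- ctrl.get_state(): the state, without advancing time (a new reading comes with each control period).
- ctrl.read_camera(name): name is "scene" or "top" or "wrist"; returns (picture, depth): 400x640x3 uint8, red, green, blue; 400x640 float32, m along the optical axis (not along the pixel's ray), 0 where there is no reading.
- ctrl.camera_params(name): a dict with "fx", "fy", "cx", "cy" (pixels), "origin" and "attitude" of the camera in the world. Camera axes: x right, y down, z forward; pixel columns grow to the right and rows downward; lengths in m; the calibration is good to about 2 mm. A picture is of the moment at which its call begins: read the wrist's pose just before it. camera_params takes no time and is no camera call; for the wrist camera it gives the pose at the moment of the call.
- ctrl.sign_off(): hands the job in, once; it reports no verdict.
Trained networks look in the newest picture that a camera, given by its name, has taken for a name from the list of things; names that differ only in an ending like _2 or _b are one class to them, and where a whole thing is asked for, a point or a joint stands for the part that bears it (a point fixed in the world has none). Each returns a list of dicts, best first, with "conf" (0 to 1); they miss things now and then, are a little off and sometimes report something else, mostly with a low value. They report only what shows in the picture. A call takes as long as a camera call. They do not tell look-alikes from the thing itself.
- ctrl.recognise(camera, target): "at" ([column, row] in pixels, amid what is visible of it).
- ctrl.cut_out(camera, target): "region" (400x640 bool, what is visible of it) and "at" ([column, row] in pixels, amid what is visible of it).
The state is a dict: "t": time; "qpos": joint angles; "joint_vel": joint speeds; "joint_efforts": joint torques, N m; "position": TCP position; "ee_rot": TCP orientation; "wrist_force": force on the tool from outside, world axes, zero at the start; "ft_torque": the same for the moment, N m; "finger_gap": finger opening in m.
Only numpy, scipy, OpenCV 4.12 (cv2) and the standard library are available. Lean on these libraries where they do the work, as an engineer would, in place of code of your own. Each camera call takes 0.05 s, during which the arm holds its last target.

## Working session

There is one attempt and no reset: what is moved stays moved. The work goes in short steps, Python scripts to look and compute and a shell command to move; the robot and the scene stay as the last step left them, time stands still between calls to the robot, and variables do not carry over. Pictures are saved under pics/ and viewed, and the job is handed in when it is done.

```bash
ls; mkdir -p pics
cat > h.py <<'E'
import numpy as np, cv2
from scipy.spatial.transform import Rotation as R
from plant import ctrl
def cam(n):
    p=ctrl.camera_params(n); a=np.array(p['attitude'],float)
    M=a if a.shape==(3,3) else R.from_quat(a).as_matrix()
    return p,M,np.array(p['origin'],float)
def world(n,uv,d,pm=None):
    p,M,o=pm or cam(n); uv=np.atleast_2d(uv).astype(float); d=np.atleast_1d(d)
    c=np.c_[(uv[:,0]-p['cx'])/p['fx']*d,(uv[:,1]-p['cy'])/p['fy']*d,d]
    return c@M.T+o
def pix(n,X,pm=None):
    p,M,o=pm or cam(n); c=(np.atleast_2d(X)-o)@M
    return np.c_[c[:,0]/c[:,2]*p['fx']+p['cx'],c[:,1]/c[:,2]*p['fy']+p['cy']]
def save(n,im): cv2.imwrite('pics/'+n,im[:,:,::-1])
E
python3 - <<'E'
from h import *
s=ctrl.get_state(); print(s)
for n in('scene','top'):
    im,d=ctrl.read_camera(n); save(n+'0.png',im); np.savez('/tmp/%s0.npz'%n,im=im,d=d); print(n,ctrl.camera_params(n))
E
```

```text
pics
{'t': 0.0, 'qpos': array([-1.33901733e+00,  2.41398988e-01,  3.69979454e-03,  1.33522800e+00,
       -1.10603580e-05,  1.57080995e+00]), 'joint_vel': array([-0.00061943, -0.00121769,  0.00188986,  0.0015323 ,  0.00091106,
       -0.00035332]), 'joint_efforts': array([-2.36235428e-04, -3.72315466e+01,  2.52408689e+01,  1.70976348e-02,
       -7.03830619e-05, -6.53532652e-06]), 'position': array([ 0.11470079, -0.48599235,  0.23041065]), 'ee_rot': array([ 7.84122015e-01, -6.20605778e-01, -8.38869531e-04, -6.56865370e-04]), 'wrist_force': array([-0.44316717, -0.20877117, -0.04195135]), 'ft_torque': array([ 0.02510032,  0.03310833, -0.02336656]), 'finger_gap': 0.08556379548843335}
scene {'fx': 389.7381273710799, 'fy': 389.7381273710799, 'cx': 318.921686656821, 'cy': 200.48134726110953, 'origin': array([1.0108315 , 0.51713623, 1.1039083 ]), 'attitude': array([ 0.42440373,  0.85415023, -0.27127812, -0.12929441])}
top {'fx': 455.69810299569906, 'fy': 455.69810299569906, 'cx': 323.347264839045, 'cy': 193.98946590314725, 'origin': array([0.22872122, 0.08099739, 1.39407695]), 'attitude': array([ 0.71422458, -0.6936795 ,  0.07105859, -0.06035452])}
```

View pics/top0.png

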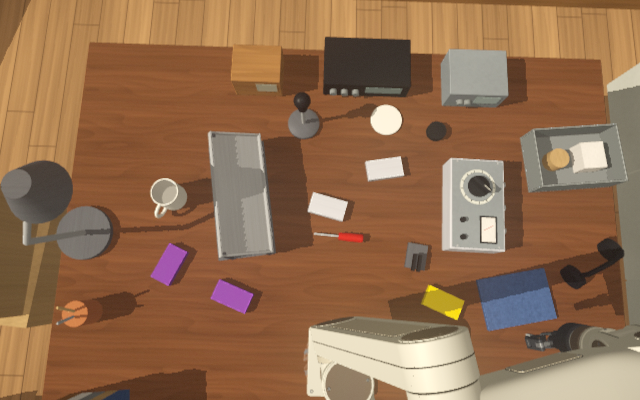

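View pics/scene0.png

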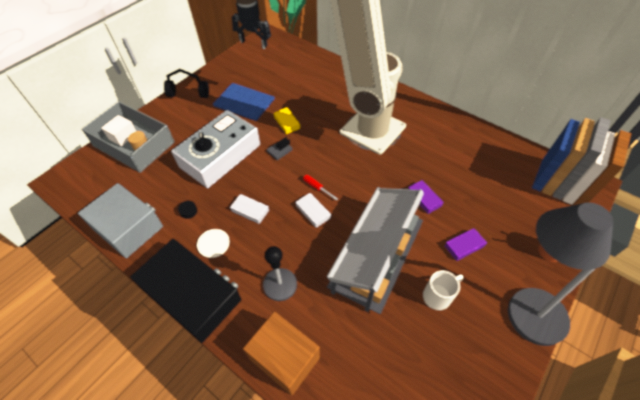

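Top: silver boards at (328,207) and (385,168); purple look-alikes at (170,263), (233,296); yellow at (443,302); knob at (479,187), shelf (242,195), mic (303,118). A third board could only hide beneath the arm.

Run:
```python
from h import *
im,d=ctrl.read_camera('top'); pm=cam('top')
np.savez('/tmp/top.npz',im=im,d=d)
for t in['board_a','tuner_knob','tuner','shelf','microphone','tier','screwdriver','coaster','paddle_key','mug','tape_roll']:
    for r in ctrl.cut_out('top',t):
        if r['conf']<.2: continue
        m=r['region']; v,u=np.nonzero(m&(d>0)); W=world('top',np.c_[u,v],d[v,u],pm)
        zt=np.percentile(W[:,2],90); T=W[W[:,2]>zt-.012]
        rect=cv2.minAreaRect((T[:,:2]*1000).astype(np.float32))
        print(t,round(r['conf'],2),np.round(r['at']),len(u),'ztop',round(zt,3),'rect mm',np.round(rect[0]),np.round(rect[1]),round(rect[2],1))
# enlarged crops
c=np.hstack([cv2.resize(im[150:225,290:420],None,fx=3,fy=3,interpolation=cv2.INTER_CUBIC),cv2.resize(im[150:225,435:525],None,fx=3,fy=3,interpolation=cv2.INTER_CUBIC)])
save('crop1.png',c)
```

```text
board_a 0.9 [444. 299.] 874 ztop 0.028 rect mm [ 176. -298.] [112.  60.] 66.9
board_a 0.66 [234. 295.] 815 ztop 0.028 rect mm [177. 324.] [110.  61.] 68.2
board_a 0.64 [168. 263.] 896 ztop 0.028 rect mm [265. 516.] [ 63. 110.] 64.9
board_a 0.62 [383. 169.] 766 ztop 0.027 rect mm [ 577. -123.] [ 62. 111.] 9.6
board_a 0.61 [329. 206.] 730 ztop 0.028 rect mm [451.  50.] [110.  61.] 75.3
tuner_knob 0.63 [480. 185.] 368 ztop 0.135 rect mm [ 513. -385.] [57. 17.] 47.3
tuner 0.68 [471. 206.] 5780 ztop 0.098 rect mm [ 462. -384.] [162. 270.] 88.1
microphone 0.73 [301. 116.] 979 ztop 0.213 rect mm [717. 134.] [45. 43.] 43.4
tier 0.75 [240. 193.] 6472 ztop 0.155 rect mm [461. 338.] [352.  67.] 8.7
tier 0.39 [384. 119.] 747 ztop 0.011 rect mm [ 743. -131.] [103.  97.] 0.4
screwdriver 0.83 [350. 233.] 179 ztop 0.027 rect mm [361. -20.] [73. 24.] 85.5
coaster 0.63 [385. 119.] 732 ztop 0.011 rect mm [ 740. -131.] [97. 97.] 0.3
paddle_key 0.85 [415. 257.] 532 ztop 0.035 rect mm [ 290. -218.] [26. 49.] 80.0
mug 0.65 [168. 194.] 934 ztop 0.092 rect mm [465. 522.] [82. 78.] 19.3
tape_roll 0.87 [435. 128.] 283 ztop 0.028 rect mm [ 705. -288.] [54. 59.] 66.2
tape_roll 0.72 [383. 117.] 739 ztop 0.011 rect mm [ 742. -131.] [ 98. 100.] 89.7
```

View pics/crop1.png

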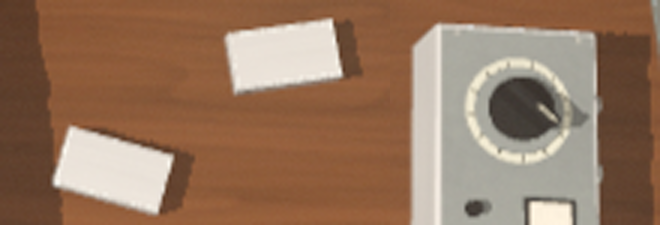

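Candidates by colour: silver (328,207) and (385,168) are meant. Purple (170,263), (233,296) and yellow (443,302) are look-alikes. The crop shows both silver ones with plain backs up. First the knob, at about (0.513,-0.385) with the bar's yaw at 47°. I'll go above it and look.

```bash
cat >> h.py <<'E'
def pose():
    s=ctrl.get_state(); return s,np.array(s['position']),R.from_quat(s['ee_rot']).as_matrix()
def down(yaw,tilt=0,az=0):
    """tool matrix: x axis (jaws) at yaw deg, pointing down; then tilted by tilt deg so tool z leans toward azimuth az"""
    y=np.radians(yaw); x=np.array([np.cos(y),np.sin(y),0]); z=np.array([0,0,-1.]); M=np.c_[x,np.cross(z,x),z]
    if tilt:
        a=np.radians(az); ax=np.cross([0,0,-1.],[np.cos(a),np.sin(a),0])
        M=R.from_rotvec(ax*np.radians(tilt)).as_matrix()@M
    return M
def rel(p,M):
    s,p0,M0=pose(); t=M0.T@(np.array(p)-p0); r=R.from_matrix(M0.T@M).as_rotvec(degrees=True)
    print('shift',np.round(t,4),'turn',np.round(r,1),'rows',int(np.ceil(max(np.linalg.norm(t)/.05,np.linalg.norm(r)/8.59))))
    return t,r
def st():
    s=ctrl.get_state(); M=R.from_quat(s['ee_rot']).as_matrix()
    print('t',round(s['t'],2),'q',np.round(s['qpos'],3),'p',np.round(s['position'],4),'z',np.round(M[:,2],3),'xyaw',round(np.degrees(np.arctan2(M[1,0],M[0,0])),1),'F',np.round(s['wrist_force'],1),'T',np.round(s['ft_torque'],2),'gap',round(s['finger_gap'],4))
    open('/tmp/kin.txt','a').write(' '.join(map(str,list(s['qpos'])+list(s['position'])+list(s['ee_rot'])))+'\n')
E
python3 - <<'E'
from h import *
st()
rel([0.513,-0.385,0.24],down(-42.7))
E
```

```text
t 0.7 q [-1.339  0.241  0.005  1.335  0.     1.571] p [ 0.1149 -0.4866  0.2313] z [ 0. -0. -1.] xyaw -76.7 F [-0.4 -0.1  1.1] T [-0.02 -0.04  0.03] gap 0.0854
shift [-0.0075 -0.4108 -0.0087] turn [ -0.  -0. -34.] rows 9
```

```bash
python3 -m handwheel '-0.0075 -0.41 -0.0087 0 0 -34 1; -0.0075 -0.41 -0.0087 0 0 -34 1; -0.0075 -0.41 -0.0087 0 0 -34 1; -0.0075 -0.41 -0.0087 0 0 -34 1; -0.0075 -0.41 -0.0087 0 0 -34 1'
python3 - <<'E'
from h import *
st()
rel([0.513,-0.385,0.24],down(-42.7))
E
```

```text
t: 1.2
position: [0.3588, -0.4241, 0.2368]
ee_rot: [0.932, -0.363, 0.0, 0.0]
wrist_force: [-0.1, -0.3, -0.1]
finger_gap: 0.0857
t 1.2 q [-0.868  0.349  0.169  1.39  -0.     1.446] p [ 0.3588 -0.4241  0.2368] z [ 0. -0. -1.] xyaw -42.6 F [-0.1 -0.3 -0.1] T [-0.01 -0.01  0.04] gap 0.0857
shift [ 0.087  -0.1331 -0.0032] turn [ 0.  -0.   0.1] rows 4
```

```bash
python3 -m handwheel '0.087 -0.133 -0.003 0 0 0 1; 0.087 -0.133 -0.003 0 0 0 1; 0.087 -0.133 -0.003 0 0 0 1; 0.087 -0.133 -0.003 0 0 0 1; 0.087 -0.133 -0.003 0 0 0 1'
python3 - <<'E'
from h import *
st()
im,d=ctrl.read_camera('wrist');pm=cam('wrist'); save('w1.png',im); print(pm)
for n in('top',):
    im,d=ctrl.read_camera(n); save('top1.png',im)
E
```

```text
t: 1.7
position: [0.5128, -0.385, 0.2385]
ee_rot: [0.932, -0.363, -0.001, -0.0]
wrist_force: [-0.4, -0.7, -0.7]
finger_gap: 0.0855
t 1.7 q [-0.644  0.533  0.456  1.495 -0.     1.669] p [ 0.5128 -0.385   0.2385] z [-0.001  0.001 -1.   ] xyaw -42.5 F [-0.4 -0.7 -0.7] T [-0.05  0.04  0.03] gap 0.0855
({'fx': 343.84720342515004, 'fy': 343.84720342515004, 'cx': 320.6173364935534, 'cy': 196.22252508007824, 'origin': array([ 0.56011445, -0.33206819,  0.3817552 ]), 'attitude': array([ 0.92203588, -0.35905877, -0.0533312 ,  0.1344709 ])}, array([[ 0.73646516, -0.64778715, -0.19491248],
       [-0.67647313, -0.70598875, -0.20967592],
       [-0.00178065,  0.28627206, -0.95814672]]), array([ 0.56011445, -0.33206819,  0.3817552 ]))
```

View pics/w1.png

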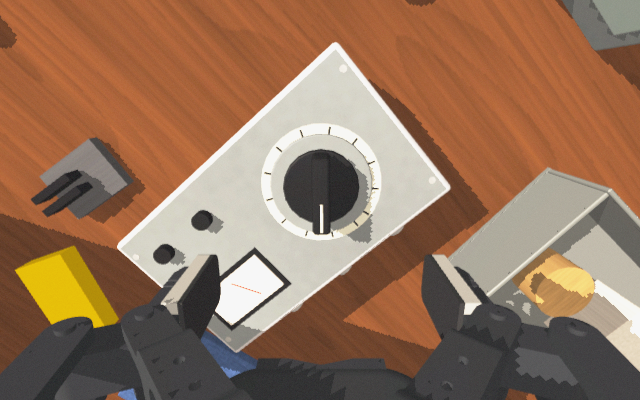

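View pics/top1.png

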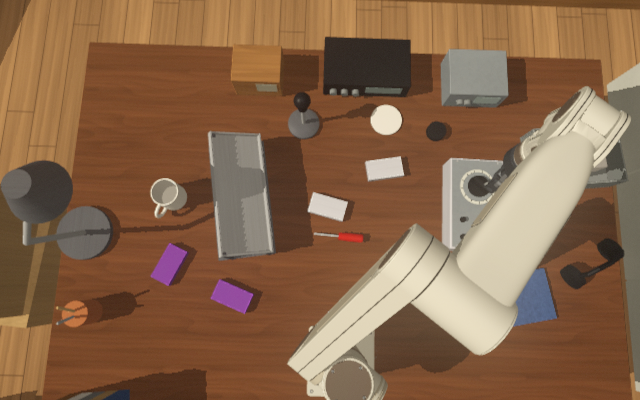

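The wrist view shows the bar at (321,152)–(321,234), pointer downwards. The bar is already parallel to the finger faces.

Run:
```python
from h import *
im,d=ctrl.read_camera('wrist'); pm=cam('wrist')
r=ctrl.cut_out('wrist','tuner_knob')
for x in r[:2]:
    v,u=np.nonzero(x['region']&(d>0)); W=world('wrist',np.c_[u,v],d[v,u],pm)
    T=W[W[:,2]>.125]; rc=cv2.minAreaRect((T[:,:2]*1000).astype(np.float32)); print(x['conf'],x['at'],rc,np.median(T[:,2]))
    S=W[(W[:,2]<.115)&(W[:,2]>.098)]; print('skirt',S[:,:2].min(0),S[:,:2].max(0),np.median(S[:,2]))
rel([0.513,-0.385,0.109],down(-42.7))
```

```text
0.95 [321.1, 182.6] ((510.1896667480469, -386.6424255371094), (60.388919830322266, 13.991250038146973), 48.15993118286133) 0.135535278887712
skirt [ 0.47867927 -0.41833275] [ 0.54149503 -0.35513335] 0.10576618796789236
shift [ 0.0013 -0.0038  0.1309] turn [ 0.   0.  -0.1] rows 3
```

```bash
python3 - <<'E'
from h import *
rel([0.511,-0.3863,0.109],down(-41.9))
E
python3 -m handwheel '0.0008 -0.0015 0.04 0 0 -0.7 1; 0.0008 -0.0015 0.08 0 0 -0.7 0.6; 0.0008 -0.0015 0.11 0 0 -0.7 0.6; 0.0008 -0.0015 0.129 0 0 -0.7 0.6; 0.0008 -0.0015 0.129 0 0 -0.7 0.6'
python3 - <<'E'
from h import *
st(); rel([0.511,-0.3863,0.109],down(-41.9))
E
```

```text
shift [ 0.0007 -0.0014  0.1309] turn [ 0.   0.  -0.9] rows 3
t: 2.4
position: [0.5091, -0.385, 0.1075]
ee_rot: [0.933, -0.36, -0.003, -0.001]
wrist_force: [-0.5, 0.1, -0.4]
finger_gap: 0.0513
t 2.4 q [-0.647  0.591  0.21   1.197 -0.     1.659] p [ 0.5091 -0.385   0.1075] z [-0.006  0.004 -1.   ] xyaw -42.2 F [-0.5  0.1 -0.4] T [-0.02  0.02 -0.09] gap 0.0513
shift [ 0.0023 -0.0003 -0.0015] turn [ 0.   0.4 -0.3] rows 1
```

```bash
python3 -m handwheel '0.001 0 -0.001 0 0 0 0; 0.001 0 -0.001 0 0 0 0; 0.001 0 -0.001 0 0 0 0; 0.001 0 -0.001 0 0 0 0; 0.001 0 -0.001 0 0 0 0' 40
python3 - <<'E'
from h import *
st()
E
```

```text
t: 2.9
position: [0.5122, -0.3857, 0.1144]
ee_rot: [0.933, -0.359, -0.0, 0.0]
wrist_force: [-6.4, 3.8, 7.1]
finger_gap: 0.0132
t 2.9 q [-6.450e-01  5.870e-01  2.220e-01  1.207e+00 -1.000e-03  1.659e+00] p [ 0.5122 -0.3857  0.1144] z [-0.001  0.    -1.   ] xyaw -42.0 F [-6.4  3.8  7.1] T [ 0.82  1.37 -0.  ] gap 0.0132
```

```bash
python3 -m handwheel '-0.001 0 -0.004 0 0 0 0; -0.001 0 -0.004 0 0 0 0; -0.001 0 -0.004 0 0 0 0' 40
python3 - <<'E'
from h import *
st()
E
```

```text
t: 3.2
position: [0.5121, -0.3856, 0.1146]
ee_rot: [0.933, -0.359, -0.001, 0.0]
wrist_force: [-0.4, -2.5, -11.6]
finger_gap: 0.0127
t 3.2 q [-6.450e-01  5.870e-01  2.230e-01  1.208e+00 -1.000e-03  1.659e+00] p [ 0.5121 -0.3856  0.1146] z [-0.002  0.    -1.   ] xyaw -42.0 F [ -0.4  -2.5 -11.6] T [-0.5  -0.01  0.06] gap 0.0127
```

```bash
python3 -m handwheel '-0.0002 0.0005 0.0025 0 0 -4 0; -0.0002 0.0005 0.0025 0 0 -10 0; -0.0002 0.0005 0.0025 0 0 -16 0; -0.0002 0.0005 0.0025 0 0 -22 0; -0.0002 0.0005 0.0025 0 0 -28 0' 40
python3 - <<'E'
from h import *
st()
E
```

```text
t: 3.7
position: [0.5116, -0.3853, 0.1145]
ee_rot: [0.993, -0.12, -0.0, -0.0]
wrist_force: [-4.3, 2.6, -1.0]
finger_gap: 0.013
t 3.7 q [-0.646  0.585  0.219  1.206 -0.     1.166] p [ 0.5116 -0.3853  0.1145] z [-0.001  0.001 -1.   ] xyaw -13.8 F [-4.3  2.6 -1. ] T [ 0.33  0.88 -0.07] gap 0.013
```

```bash
python3 -m handwheel '-0.001 0 0 0 0 -8 0; -0.001 0 0 0 0 -16 0; -0.001 0 0 0 0 -24 0; -0.001 0 0 0 0 -32 0; -0.001 0 0 0 0 -40 0' 40; python3 -c "
from h import *
st()"
python3 -m handwheel '0 0 0 0 0 -8 0; 0 0 0 0 0 -16 0; 0 0 0 0 0 -24 0; 0 0 0 0 0 -32 0; 0 0 0 0 0 -40 0' 40; python3 -c "
from h import *
st()"
```

```text
t: 4.2
position: [0.5105, -0.3853, 0.1145]
ee_rot: [0.974, 0.227, -0.0, -0.0]
wrist_force: [-4.9, 1.6, -0.9]
finger_gap: 0.013
t 4.2 q [-6.460e-01  5.830e-01  2.160e-01  1.205e+00 -1.000e-03  4.660e-01] p [ 0.5105 -0.3853  0.1145] z [-0.001  0.    -1.   ] xyaw 26.3 F [-4.9  1.6 -0.9] T [ 0.17  0.85 -0.11] gap 0.013
t: 4.7
position: [0.5098, -0.386, 0.1145]
ee_rot: [0.838, 0.546, -0.001, -0.0]
wrist_force: [-5.3, -1.1, -0.2]
finger_gap: 0.013
t 4.7 q [-0.647  0.583  0.216  1.205 -0.002 -0.232] p [ 0.5098 -0.386   0.1145] z [-0.002 -0.001 -1.   ] xyaw 66.2 F [-5.3 -1.1 -0.2] T [-0.11  1.14 -0.1 ] gap 0.013
```

```bash
python3 -m handwheel '0 -0.001 0 0 0 -8 0; 0 -0.001 0 0 0 -16 0; 0 -0.001 0 0 0 -24 0; 0 -0.001 0 0 0 -32 0; 0 -0.001 0 0 0 -40 0' 40; python3 -c "
from h import *
st()"
```

```text
t: 5.2
position: [0.5097, -0.387, 0.1145]
ee_rot: [0.6, 0.8, -0.002, 0.001]
wrist_force: [-3.8, -4.7, -3.0]
finger_gap: 0.0131
t 5.2 q [-0.648  0.582  0.214  1.201 -0.003 -0.931] p [ 0.5097 -0.387   0.1145] z [-0.001 -0.004 -1.   ] xyaw 106.2 F [-3.8 -4.7 -3. ] T [-0.82  0.72 -0.03] gap 0.0131
```

```bash
python3 -m handwheel '0 0 0 0 0 -8 0; 0 0 0 0 0 -16 0; 0 0 0 0 0 -24 0; 0 0 0 0 0 -32 0; 0 0 0 0 0 -40 0' 40; python3 -c "
from h import *
st()"
```

```text
t: 5.7
position: [0.5102, -0.3878, 0.1145]
ee_rot: [0.291, 0.957, -0.002, 0.001]
wrist_force: [-2.9, -6.0, -4.3]
finger_gap: 0.0134
t 5.7 q [-0.648  0.582  0.215  1.2   -0.004 -1.629] p [ 0.5102 -0.3878  0.1145] z [ 0.    -0.005 -1.   ] xyaw 146.2 F [-2.9 -6.  -4.3] T [-1.19  0.47 -0.1 ] gap 0.0134
```

```bash
python3 -m handwheel '0 0 0 0 0 -8 0; 0 0 0 0 0 -16 0; 0 0 0 0 0 -24 0; 0 0 0 0 0 -32 0; 0 0 0 0 0 -40 0' 40; python3 -c "
from h import *
st()"
```

```text
t: 6.2
position: [0.5111, -0.3873, 0.1148]
ee_rot: [-0.052, 0.999, -0.002, 0.001]
wrist_force: [0.1, -5.2, -4.9]
finger_gap: 0.013
t 6.2 q [-6.480e-01  5.820e-01  2.150e-01  1.199e+00 -1.000e-03 -2.324e+00] p [ 0.5111 -0.3873  0.1148] z [ 0.003 -0.004 -1.   ] xyaw -174.0 F [ 0.1 -5.2 -4.9] T [-0.95 -0.02 -1.99] gap 0.013
```

Torque has risen to 2 N m, so the stop is reached. I'll relax slowly to find the free angle without taking the knob back with me.

```bash
python3 -m handwheel '0 0.0015 0 0 0 1 0; 0 0.0015 0 0 0 1.5 0; 0 0.0015 0 0 0 1.5 0' 40; python3 -c "
from h import *
st()"
```

```text
t: 6.5
position: [0.5111, -0.3872, 0.1147]
ee_rot: [-0.036, 0.999, -0.003, 0.001]
wrist_force: [0.4, -8.2, -4.9]
finger_gap: 0.0133
t 6.5 q [-0.647  0.581  0.212  1.196 -0.003 -2.288] p [ 0.5111 -0.3872  0.1147] z [ 0.003 -0.007 -1.   ] xyaw -175.9 F [ 0.4 -8.2 -4.9] T [-1.53 -0.14 -1.15] gap 0.0133
```

```bash
python3 -m handwheel '0 -0.003 0 0 0 1 0; 0 -0.004 0 0 0 1.8 0; 0 -0.004 0 0 0 1.8 0' 40; python3 -c "
from h import *
st()"
```

```text
t: 6.8
position: [0.5111, -0.3874, 0.1147]
ee_rot: [-0.023, 1.0, -0.0, 0.001]
wrist_force: [-2.1, 1.0, 2.9]
finger_gap: 0.0134
t 6.8 q [-6.490e-01  5.850e-01  2.190e-01  1.204e+00  1.000e-03 -2.266e+00] p [ 0.5111 -0.3874  0.1147] z [ 0.002 -0.    -1.   ] xyaw -177.4 F [-2.1  1.   2.9] T [ 0.37  0.28 -0.67] gap 0.0134
```

```bash
python3 -m handwheel '0 0 0 0 0 0.8 0; 0 0 0 0 0 0.8 0.5; 0 0 0 0 0 0.8 0.6; 0 0 0 0 0 0.8 0.6; 0 0 0 0 0 0.8 0.6' 40; python3 -c "
from h import *
st()"; python3 -m handwheel '0 0 -0.03 0 0 0 0.6; 0 0 -0.08 0 0 0 0.6; 0 0 -0.13 0 0 0 1; 0 0 -0.13 0 0 0 1; 0 0 -0.13 0 0 0 1'
python3 - <<'E'
from h import *
st()
im,d=ctrl.read_camera('wrist'); pm=cam('wrist'); save('w2.png',im)
for x in ctrl.cut_out('wrist','tuner_knob')[:2]:
    v,u=np.nonzero(x['region']&(d>0)); W=world('wrist',np.c_[u,v],d[v,u],pm)
    T=W[W[:,2]>.125]; rc=cv2.minAreaRect((T[:,:2]*1000).astype(np.float32)); print(x['conf'],x['at'],rc,np.median(T[:,2]))
E
```

```text
t: 7.3
position: [0.5107, -0.3875, 0.1129]
ee_rot: [-0.017, 1.0, 0.0, -0.0]
wrist_force: [-0.5, -0.5, -0.0]
finger_gap: 0.0514
t 7.3 q [-0.649  0.587  0.218  1.202  0.    -2.253] p [ 0.5107 -0.3875  0.1129] z [-0.  0. -1.] xyaw -178.1 F [-0.5 -0.5 -0. ] T [0.   0.   0.04] gap 0.0514
t: 7.8
position: [0.5115, -0.3883, 0.2453]
ee_rot: [-0.017, 1.0, -0.001, 0.002]
wrist_force: [-0.2, 0.1, -0.0]
finger_gap: 0.0854
t 7.8 q [-0.649  0.529  0.467  1.504  0.    -2.253] p [ 0.5115 -0.3883  0.2453] z [ 0.004 -0.003 -1.   ] xyaw -178.1 F [-0.2  0.1 -0. ] T [-0.02  0.01  0.  ] gap 0.0854
0.65 [319.9, 186.3] ((509.1838684082031, -385.41693115234375), (60.72361755371094, 13.975561141967773), 88.44853973388672) 0.13284295964651216
0.4 [501.9, 289.3] ((0.0, 0.0), (0.0, 0.0), 0.0) nan
  return _methods._mean(a, axis=axis, dtype=dtype,
  ret = ret.dtype.type(ret / rcount)
```

View pics/w2.png

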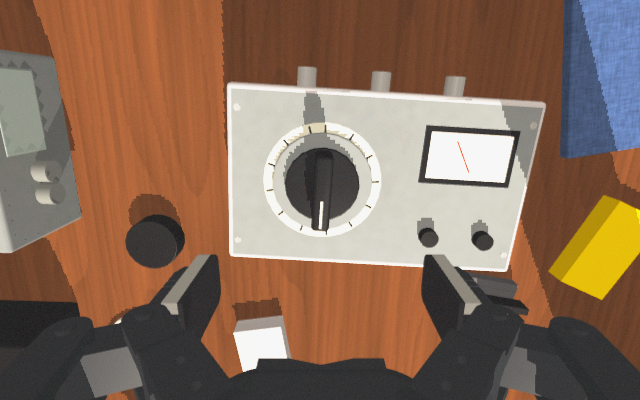

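The knob bar lies at yaw 88.4°, parallel to the tuner's axis (88.1°), at (321,190), against the stop. Next I measure the shelf and boards.

Run:
```python
from h import *
im,d=ctrl.read_camera('top'); pm=cam('top')
for r in ctrl.cut_out('top','board_a'):
    v,u=np.nonzero(r['region']&(d>0)); W=world('top',np.c_[u,v],d[v,u],pm)
    zt=np.median(W[:,2]); T=W[abs(W[:,2]-zt)<.006]
    rc=cv2.minAreaRect((T[:,:2]*1000).astype(np.float32)); print(round(r['conf'],2),np.round(r['at']),im[int(r['at'][1]),int(r['at'][0])],np.round(rc[0]),np.round(rc[1]),round(rc[2],1),round(zt,4))
vv,uu=np.mgrid[100:290,190:300]; dd=d[100:290,190:300]; ok=dd>0
W=world('top',np.c_[uu[ok],vv[ok]],dd[ok],pm)
S=W[(W[:,2]>.07)]
# ransac plane for slope
rng=np.random.default_rng(0);best=0
for i in range(500):
    a,b,c=S[rng.choice(len(S),3,False)]; n=np.cross(b-a,c-a); 
    if np.linalg.norm(n)<1e-6: continue
    n/=np.linalg.norm(n); n*=np.sign(n[2]); 
    if n[2]<.6 or n[2]>.97: continue
    k=abs((S-a)@n)<.003
    if k.sum()>best: best=k.sum(); kb=k
P=S[kb]; c=P.mean(0); n=np.linalg.svd(P-c)[2][2]; n*=np.sign(n[2])
print('plane n',n.round(3),'tilt',np.degrees(np.arccos(n[2])).round(1),'az of downhill',np.degrees(np.arctan2(n[1],n[0])).round(1),len(P))
ex=np.array([-n[0],-n[1],0]);ex/=np.linalg.norm(ex); ex=ex-n*(ex@n); ex/=np.linalg.norm(ex); ey=np.cross(n,ex)
A=(P-c)@np.c_[ex,ey]; rc=cv2.minAreaRect((A*1000).astype(np.float32)); print('rect in plane',rc); 
cc=c+ex*rc[0][0]/1e3+ey*rc[0][1]/1e3; print('centre',cc.round(4),'ex',ex.round(3),'ey',ey.round(3))
H=S[S[:,2]>.165]; print('high pts',len(H),np.percentile(H,[0,50,100],axis=0).round(3) if len(H) else '')
A=(S-cc)@np.c_[ex,ey,n]; 
for lab,m in(('x',abs(A[:,1])<.1),):
    for lo in np.arange(-.11,.11,.01):
        k=m&(A[:,0]>=lo)&(A[:,0]<lo+.01); print(round(lo*1e3),k.sum(),np.percentile(A[k,2]*1e3,[5,50,95]).round(0) if k.any() else '')
for lo in np.r_[np.arange(-.20,-.14,.01),np.arange(.14,.2,.01)]:
    k=(abs(A[:,0])<.05)&(A[:,1]>=lo)&(A[:,1]<lo+.01); print('y',round(lo*1e3),k.sum(),np.percentile(A[k,2]*1e3,[5,50,95]).round(0) if k.any() else '')
```

```text
0.92 [328. 207.] [216 208 199] [452.  50.] [110.  61.] 75.0 0.0238
0.85 [382. 166.] [214 206 196] [ 577. -123.] [ 60. 111.] 9.6 0.0237
0.71 [167. 263.] [146  73 157] [265. 516.] [ 63. 110.] 65.3 0.0239
0.7 [235. 297.] [148  76 158] [177. 324.] [111.  60.] 68.9 0.0241
plane n [ 0.077 -0.478  0.875] tilt 29.0 az of downhill -80.8 4365
rect in plane ((1.495635986328125, -2.1347198486328125), (347.3597412109375, 149.50445556640625), 89.88743591308594)
centre [0.4643 0.3033 0.1259] ex [-0.14   0.864  0.484] ey [-0.987 -0.16   0.   ]
high pts 427 [[0.284 0.14  0.165]
 [0.47  0.355 0.175]
 [0.715 0.39  0.216]]
-110 0 
-100 0 
-90 0 
-80 317 [-2. 12. 21.]
-70 214 [-4.  1.  5.]
-60 221 [-3.  0.  4.]
-50 231 [-4.  0.  4.]
-40 215 [-4. -0.  3.]
-30 225 [-4.  0.  4.]
-20 232 [-3. -0.  4.]
-10 224 [-4.  0.  4.]
0 240 [-4. -0.  3.]
10 239 [-4. -0.  4.]
20 244 [-4. -0.  4.]
30 235 [-5. -0.  4.]
40 252 [-4. -0.  4.]
50 245 [-4. -0.  4.]
60 114 [-3.  1. 17.]
70 259 [-3. 12. 20.]
80 0 
90 0 
100 0 
y -200 0 
y -190 0 
y -180 126 [-2.  9. 16.]
y -170 106 [-4.  0.  5.]
y -160 109 [-4. -0.  4.]
y -150 108 [-4.  0.  5.]
y 140 126 [-4.  0.  4.]
y 150 126 [-4. -0.  3.]
y 160 107 [-4. -0.  6.]
y 170 74 [-53.  11.  16.]
y 180 0 
y 190 0
```

Run:
```python
from h import *
rel([0.44,0.0,0.25],down(165))
```

```text
shift [ 0.057   0.3891 -0.0079] turn [ 0.1 -0.2 16.9] rows 8
```

```bash
python3 -m handwheel '0.057 0.389 -0.008 0 0 17 1; 0.057 0.389 -0.008 0 0 17 1; 0.057 0.389 -0.008 0 0 17 1; 0.057 0.389 -0.008 0 0 17 1; 0.057 0.389 -0.008 0 0 17 1' >/dev/null;  python3 - <<'E'
from h import *
st();rel([0.44,0.0,0.25],down(165))
E
```

```text
t 8.5 q [-0.292  0.207  0.002  1.369  0.    -1.598] p [ 0.4647 -0.1396  0.2467] z [-0.003  0.001 -1.   ] xyaw 164.8 F [ 0.5  0.6 -0.6] T [ 0.03 -0.06 -0.02] gap 0.0853
shift [ 0.0604  0.1283 -0.0031] turn [ 0.  -0.2 -0.2] rows 3
```

```bash
python3 -m handwheel '0.06 0.128 -0.003 0 0 0 1; 0.06 0.128 -0.003 0 0 0 1; 0.06 0.128 -0.003 0 0 0 1; 0.06 0.128 -0.003 0 0 0 1' >/dev/null;  cat > look.py <<'E'
from h import *
import sys
def boards(cams=('top','wrist'),tag=None):
    for n in cams:
        im,d=ctrl.read_camera(n); pm=cam(n)
        if tag: save(f'{n}_{tag}.png',im)
        for r in ctrl.cut_out(n,'board_a'):
            if r['conf']<.3: continue
            u0,v0=map(int,r['at']); c=im[v0,u0].astype(int)
            col='silver' if c.max()-c.min()<45 else ('yellow' if c[2]<90 else 'purple')
            if n=='top' and col!='silver': continue
            v,u=np.nonzero(r['region']&(d>0)); W=world(n,np.c_[u,v],d[v,u],pm)
            zt=np.percentile(W[:,2],85); T=W[abs(W[:,2]-zt)<.007]
            rc=cv2.minAreaRect((T[:,:2]*1000).astype(np.float32)); w,h=rc[1]; yaw=rc[2] if w>h else rc[2]+90
            print(n,round(r['conf'],2),np.round(r['at']),col,'ctr',np.round(rc[0],1),'size',np.round([max(w,h),min(w,h)]),'yaw',round(yaw%180,1),'z',round(zt,4))
if __name__=='__main__':
    st(); boards(sys.argv[2].split(',') if len(sys.argv)>2 else ('top','wrist'),sys.argv[1])
E
python3 look.py a1
```

```text
t 8.9 q [ 3.000e-03  1.150e-01 -9.900e-02  1.359e+00  1.000e-03 -1.311e+00] p [0.4399 0.0017 0.2503] z [-0.003  0.001 -1.   ] xyaw 165.3 F [0.3 0.1 0.2] T [-0.02  0.05 -0.02] gap 0.085
top 0.78 [326. 206.] silver ctr [453.6  58.6] size [92. 61.] yaw 75.4 z 0.0267
top 0.61 [384. 119.] silver ctr [ 750.2 -130.5] size [97. 77.] yaw 88.5 z 0.0107
top 0.58 [398. 171.] silver ctr [ 584.  -173.3] size [62. 17.] yaw 179.7 z 0.0268
wrist 0.95 [162.  81.] silver ctr [ 575.6 -124.1] size [111.  61.] yaw 99.8 z 0.0251
wrist 0.77 [322. 206.] silver ctr [450.4  50.3] size [111.  60.] yaw 75.6 z 0.0252
wrist 0.67 [593. 317.] purple ctr [154.2 280.4] size [68. 33.] yaw 134.4 z 0.0249
```

View pics/wrist_a1.png

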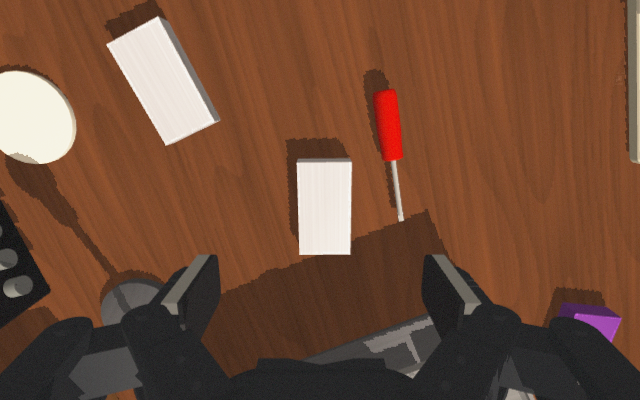

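Wrist: target board 1 at (322,206), board 2 at (162,81), red screwdriver at (390,130). The two cameras agree within 2 mm.

Run:
```python
from h import *
M=down(165.5,30,75.5); print(M.round(2)); rel([0.4532,0.058,0.07],M)
```

```text
[[-0.97  0.22  0.13]
 [ 0.25  0.84  0.48]
 [-0.    0.5  -0.87]]
shift [0.0045 0.0622 0.1804] turn [-30.    0.1  -0.7] rows 4
```

```bash
python3 -m handwheel '0.0045 0.062 0.05 -7 0 0 1; 0.0045 0.062 0.1 -15 0 0 1; 0.0045 0.062 0.15 -23 0 0 1; 0.0045 0.062 0.18 -30 0 -0.5 1; 0.0045 0.062 0.18 -30 0 -0.5 1' >/dev/null;  python3 - <<'E'
from h import *
st();rel([0.4532,0.058,0.003],down(165.5,30,75.5))
E
```

```text
t 9.6 q [-0.218  0.311 -0.521  0.733  0.522 -1.518] p [0.4455 0.0564 0.0619] z [ 0.113  0.485 -0.867] xyaw 164.9 F [-1.9  0.9 -1.1] T [-0.44  0.24  0.04] gap 0.0852
shift [-0.0082 -0.0261  0.0527] turn [-0.1 -0.7 -1.1] rows 2
```

```bash
python3 -m handwheel '-0.004 -0.014 0.026 0 0 -0.5 1; -0.004 -0.014 0.026 0 0 -0.5 1; -0.004 -0.014 0.026 0 0 -0.5 1' >/dev/null;  python3 - <<'E'
from h import *
st();rel([0.4532,0.058,0.003],down(165.5,30,75.5))
E
```

```text
t 9.9 q [-0.208  0.351 -0.528  0.66   0.522 -1.523] p [0.459  0.0579 0.0435] z [ 0.13   0.483 -0.866] xyaw 165.7 F [-0.3 -0.6  0.4] T [-0.48  0.13 -0.04] gap 0.0854
shift [ 0.006  -0.0214  0.0344] turn [-0.   0.3  0.4] rows 1
```

```bash
python3 -m handwheel '0.003 -0.011 0.017 0 0 0 1; 0.005 -0.018 0.029 0 0 0 1; 0.005 -0.018 0.029 0 0 0 1; 0.005 -0.018 0.029 0 0 0 1' >/dev/null;  python3 - <<'E'
from h import *
st();rel([0.4532,0.058,0.003],down(165.5,30,75.5))
st();rel([0.4532,0.058,0.003],down(165.5,30,75.5))
E
```

```text
t 10.3 q [-0.209  0.406 -0.571  0.561  0.523 -1.526] p [0.4544 0.0585 0.0098] z [ 0.131  0.483 -0.866] xyaw 165.8 F [-0.3 -0.6  1. ] T [-0.48  0.13 -0.03] gap 0.0855
shift [ 0.0011 -0.0041  0.0054] turn [0.  0.3 0.6] rows 1
t 10.3 q [-0.209  0.406 -0.571  0.561  0.523 -1.526] p [0.4544 0.0585 0.0098] z [ 0.131  0.483 -0.866] xyaw 165.8 F [-0.3 -0.6  1. ] T [-0.48  0.13 -0.03] gap 0.0855
shift [ 0.0011 -0.0041  0.0054] turn [0.  0.3 0.6] rows 1
```

```bash
python3 -m handwheel '0.001 -0.0035 0.0045 0 0 0 1; 0.001 -0.0035 0.0045 0 0 0 0.5; 0.001 -0.0035 0.0045 0 0 0 0.5; 0.001 -0.0035 0.0045 0 0 0 0.3; 0.001 -0.0035 0.0045 0 0 0 0.3' 50 >/dev/null;  python3 look.py a2 wrist
```

```text
t 10.8 q [-0.212  0.419 -0.579  0.544  0.523 -1.529] p [0.4521 0.0579 0.0027] z [ 0.129  0.483 -0.866] xyaw 165.8 F [-2.2 -3.5  5.9] T [-0.31  0.31  0.13] gap 0.0589
```

View pics/wrist_a2.png

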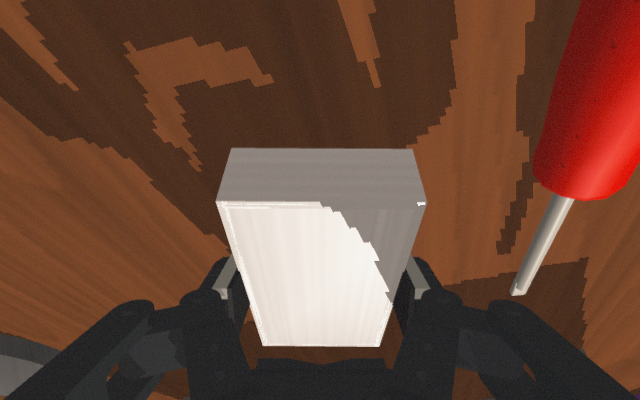

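Gripped: gap 59 mm, and the board sits between the pads at (320,270). I'll store its offset in the tool, lift it and work out the standing pose.

```bash
cat >> h.py <<'E'
def save_grasp(bp,bR,f='/tmp/grasp.npz'):
    s,p,M=pose(); np.savez(f,t=M.T@(np.array(bp)-p),R=M.T@bR)
def tool_for(bp,bR,f='/tmp/grasp.npz'):
    g=np.load(f); M=bR@g['R'].T; return np.array(bp)-M@g['t'],M
def frame(x,z):
    x=np.array(x,float);x/=np.linalg.norm(x);z=np.array(z,float);z-=x*(z@x);z/=np.linalg.norm(z);return np.c_[x,np.cross(z,x),z]
def az(a): a=np.radians(a); return np.array([np.cos(a),np.sin(a),0])
E
python3 - <<'E'
from h import *
save_grasp([.4512,.0502,.012],frame(az(75.5),[0,0,1]))
S=frame([0,0,-1],az(99.2))
p,M=tool_for([.45,0.,.16],S); print(p,M[:,2]); rel(p,M)
s,p0,M0=pose(); print('lift .1:',(M0.T@[0,0,.1]).round(4))
E
```

```text
[ 0.45046157 -0.00939885  0.15235083] [ 0.14252373 -0.85398118 -0.50040296]
shift [-0.0161  0.018  -0.1623] turn [ 88.5  -6.1 -25.8] rows 11
lift .1: [-0.0007  0.05   -0.0866]
```

```bash
python3 -m handwheel '0 0.01 -0.017 0 0 0 0.3; 0 0.025 -0.043 0 0 0 0.3; 0 0.04 -0.07 0 0 0 0.3; 0 0.06 -0.104 0 0 0 0.3; 0 0.06 -0.104 0 0 0 0.3' >/dev/null;  python3 - <<'E'
from h import *
st()
S=frame([0,0,-1],az(99.2))
p,M=tool_for([.45,0.,.14],S); rel(p,M)
E
```

```text
t 11.4 q [-0.212  0.211 -0.445  0.878  0.524 -1.529] p [0.4543 0.0576 0.1267] z [ 0.136  0.482 -0.865] xyaw 165.8 F [ 0.6 -0.2 -1.7] T [-0.66  0.12 -0.04] gap 0.059
shift [-0.0128 -0.0543 -0.0378] turn [ 88.5  -5.6 -25.9] rows 11
```

```bash
python3 -m handwheel '-0.002 -0.01 -0.008 8 -0.5 -2.4 0.3; -0.004 -0.02 -0.015 16 -1 -4.7 0.3; -0.006 -0.03 -0.02 24 -1.5 -7 0.3; -0.008 -0.04 -0.03 32 -2 -9.4 0.3; -0.01 -0.045 -0.035 40 -2.5 -11.7 0.3' >/dev/null;  python3 - <<'E'
from h import *
st()
S=frame([0,0,-1],az(99.2))
p,M=tool_for([.45,0.,.14],S); rel(p,M)
E
```

```text
t 11.9 q [ 0.138  0.177 -0.374  0.976 -0.204 -1.372] p [4.465e-01 2.000e-04 1.301e-01] z [ 0.071 -0.194 -0.978] xyaw 176.7 F [ 0.4  0.2 -2.9] T [0.3  0.12 0.02] gap 0.0591
shift [-0.0046 -0.0095 -0.0001] turn [ 48.3  -3.5 -13.8] rows 6
```

```bash
python3 -m handwheel '-0.005 -0.01 0 8 -0.6 -2.3 0.3; -0.005 -0.01 0 16 -1.2 -4.6 0.3; -0.005 -0.01 0 24 -1.7 -6.8 0.3; -0.005 -0.01 0 32 -2.3 -9 0.3; -0.005 -0.01 0 40 -2.9 -11.4 0.3' >/dev/null;  python3 - <<'E'
from h import *
st()
S=frame([0,0,-1],az(99.2))
p,M=tool_for([.45,0.,.14],S); rel(p,M)
E
```

```text
t 12.4 q [ 0.501  0.473 -0.295  1.204 -0.83  -1.016] p [ 0.4512 -0.0082  0.1318] z [ 0.123 -0.774 -0.621] xyaw -172.1 F [ 0.2  0.4 -2.1] T [ 1.12  0.23 -0.04] gap 0.059
shift [ 0.0009 -0.0011  0.0005] turn [ 8.4 -0.5 -2.4] rows 2
```

```bash
python3 -m handwheel '0 0 0 8.4 -0.5 -2.4 0.3; 0 0 0 8.4 -0.5 -2.4 0.3; 0 0 0 8.4 -0.5 -2.4 0.3' >/dev/null;  python3 - <<'E'
from h import *
st()
S=frame([0,0,-1],az(99.2))
p,M=tool_for([.45,0.,.062],S); rel(p,M)
im,d=ctrl.read_camera('wrist'); save('w3.png',im)
im,d=ctrl.read_camera('scene'); save('s3.png',im)
E
```

```text
t 12.7 q [ 0.549  0.573 -0.27   1.303 -0.927 -0.899] p [ 0.4503 -0.0088  0.1302] z [ 0.139 -0.853 -0.504] xyaw -170.5 F [-0.5 -0.5 -0.9] T [1.17 0.22 0.06] gap 0.0592
shift [-0.0007  0.0652  0.0387] turn [ 0.2 -0.2  0.2] rows 2
```

View pics/w3.png

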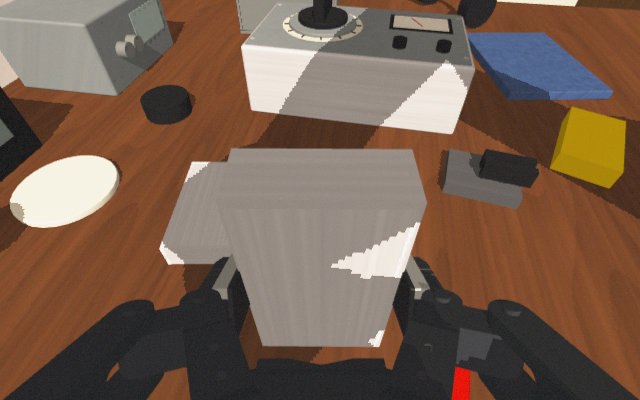

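View pics/s3.png

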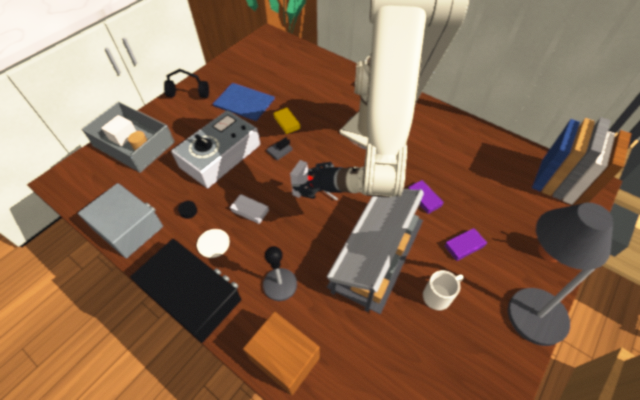

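The board hangs upright at (320,240), plain back towards the tool. To stay clear of the shelf I'll stand it at (0.46,-0.05).

Run:
```python
from h import *
S=frame([0,0,-1],az(99.2))
p,M=tool_for([.46,-.05,.08],S); rel(p,M)
```

```text
shift [-0.0011  0.0263  0.0745] turn [ 0.3 -0.1 -0.2] rows 2
```

```bash
python3 -m handwheel '-0.001 0.013 0.037 0 0 0 0.3; -0.001 0.026 0.074 0 0 0 0.3; -0.001 0.026 0.074 0 0 0 0.3; -0.001 0.026 0.074 0 0 0 0.3' >/dev/null;  python3 - <<'E'
from h import *
st()
S=frame([0,0,-1],az(99.2))
p,M=tool_for([.46,-.05,.058],S); rel(p,M)
E
```

```text
t 13.2 q [ 0.443  0.618 -0.376  1.02  -0.978 -1.052] p [ 0.4601 -0.0603  0.0742] z [ 0.139 -0.852 -0.505] xyaw -170.7 F [ 0.9  0.8 -1.3] T [1.22 0.21 0.01] gap 0.0588
shift [-0.0005  0.021   0.0113] turn [ 0.3 -0.2 -0.3] rows 1
```

```bash
python3 -m handwheel '0 0.009 0.005 0.2 0 0 0.3; 0 0.017 0.0095 0.2 0 0 0.3; 0 0.017 0.0095 0.2 0 0 0.3; 0 0.017 0.0095 0.2 0 0 0.3' >/dev/null;  python3 - <<'E'
from h import *
st()
S=frame([0,0,-1],az(99.2))
p,M=tool_for([.46,-.05,.055],S); rel(p,M)
E
```

```text
t 13.6 q [ 0.449  0.662 -0.38   0.982 -0.981 -1.047] p [ 0.46   -0.0583  0.0528] z [ 0.141 -0.854 -0.5  ] xyaw -170.4 F [ 0.2 -0.1 -2.1] T [ 1.2   0.24 -0.01] gap 0.0587
shift [-0.0003  0.0042  0.0037] turn [-0.  -0.1  0. ] rows 1
```

```bash
python3 -m handwheel '0 0.0026 0.0015 0 0 0 0.3; 0 0.0026 0.0015 0 0 0 0.3' | grep force; python3 -m handwheel '0 0.0013 0.0008 0 0 0 0.3; 0 0.0013 0.0008 0 0 0 0.3' | grep -E 'force|posi'; python3 -m handwheel '0 0.0009 0.0005 0 0 0 0.3; 0 0.0009 0.0005 0 0 0 0.3' | grep -E 'force|posi'
```

```text
wrist_force: [-0.8, -0.3, -1.7]
position: [0.4598, -0.0588, 0.0482]
wrist_force: [0.3, 0.2, -1.6]
position: [0.4599, -0.0589, 0.0479]
wrist_force: [-1.0, 1.2, 2.1]
```

```bash
python3 -m handwheel '0 0 0 0 0 0 0.75; 0 0 0 0 0 0 0.8; 0 0 0 0 0 0 1; 0 0 0 0 0 0 1' | grep -E 'force|posi|gap'; python3 -m handwheel '0 0 -0.02 0 0 0 1; 0 0 -0.06 0 0 0 1; 0 0 -0.1 0 0 0 1; 0 0 -0.1 0 0 0 1' | grep -E 'force|posi|gap'; python3 look.py a4 top,wrist
```

```text
position: [0.4599, -0.0589, 0.0474]
wrist_force: [-0.2, 0.1, -0.4]
finger_gap: 0.0853
position: [0.4478, 0.0307, 0.099]
wrist_force: [0.2, 0.0, -0.8]
finger_gap: 0.0852
t 15.0 q [ 0.622  0.662 -0.223  1.332 -0.892 -0.803] p [0.4478 0.0307 0.099 ] z [ 0.147 -0.852 -0.502] xyaw -170.2 F [ 0.2  0.  -0.8] T [0.84 0.11 0.01] gap 0.0852
top 0.85 [382. 169.] silver ctr [ 576.9 -123.5] size [111.  61.] yaw 100.2 z 0.0268
top 0.8 [360. 202.] silver ctr [458.9 -49.1] size [60. 24.] yaw 9.8 z 0.1113
top 0.5 [470. 208.] silver ctr [ 461.5 -384.2] size [269. 159.] yaw 178.4 z 0.0959
wrist 0.88 [322. 184.] silver ctr [457.3 -49.3] size [60. 26.] yaw 9.4 z 0.1098
wrist 0.83 [595. 106.] yellow ctr [ 173.8 -297. ] size [114.  61.] yaw 67.0 z 0.0252
wrist 0.55 [214. 169.] silver ctr [ 574.8 -123.5] size [112.  61.] yaw 100.1 z 0.0242
```

View pics/wrist_a4.png

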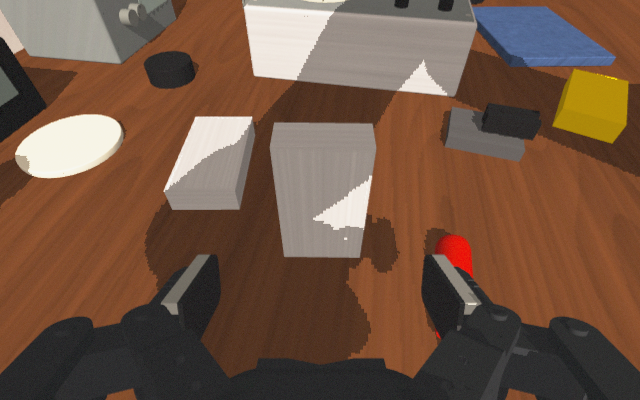

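View pics/top_a4.png

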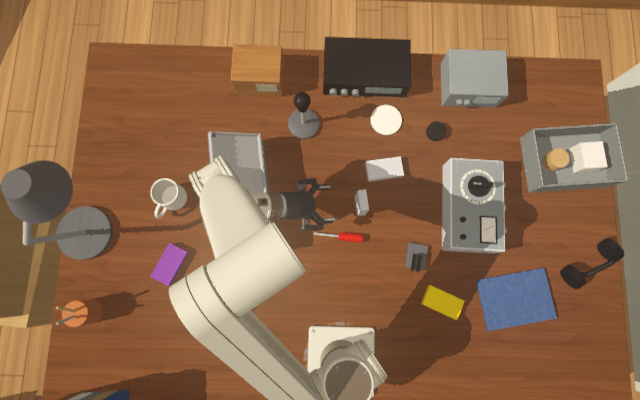

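Standing steadily at (322,184) in the wrist view: top at z=0.11, centre (0.458,-0.049). Now I'll go round to the circuit side.

Run:
```python
from h import *
rel([.44,0.03,.27],down(-170.8)); s,p,M=pose(); print((M.T@[0,0,.17]).round(3))
```

```text
shift [ 0.0056 -0.1474 -0.0909] turn [-60.   -0.2   0.4] rows 7
[ 0.001 -0.147 -0.085]
```

```bash
python3 -m handwheel '0.001 -0.04 -0.025 0 0 0 1; 0.002 -0.08 -0.05 -8 0 0 1; 0.003 -0.12 -0.08 -16 0 0 1; 0.005 -0.147 -0.09 -24 0 0 1; 0.005 -0.147 -0.09 -32 0 0 1' | grep -E 'posi'
python3 - <<'E'
from h import *
st();rel([.44,0.0,.27],down(-170.8)); 
M=down(9.2,50,99.2); z=M[:,2]; C=np.array([.458,-.049,.058]); H=C+.022*z-.1*z; print('hover',H); rel([.44,-.08,.27],down(-81)); rel(H,M)
E
```

```text
position: [0.4426, 0.0299, 0.2743]
t 15.7 q [ 0.383  0.161 -0.074  1.443 -0.471 -1.327] p [0.4426 0.0299 0.2743] z [ 0.081 -0.457 -0.886] xyaw -170.5 F [-0.4 -0.8 -1.4] T [ 0.39  0.12 -0.05] gap 0.0854
shift [ 0.0075 -0.0238  0.0172] turn [-27.6   0.3   0.2] rows 4
hover [ 0.46755314 -0.10798284  0.10813743]
shift [ 0.0207 -0.0937  0.0538] turn [-21.9 -21.3 -87.7] rows 11
shift [-0.001  -0.0471  0.2122] turn [  -0.3 -112.6 -140. ] rows 21
```

Run:
```python
from h import *
rel([.44,-.06,.27],down(99));
```

```text
shift [ 0.0174 -0.0762  0.0446] turn [-21.4  22.   88.5] rows 11
```

```bash
python3 -m handwheel '0.017 -0.076 0.045 -21.4 22 88.5 1; 0.017 -0.076 0.045 -21.4 22 88.5 1; 0.017 -0.076 0.045 -21.4 22 88.5 1; 0.017 -0.076 0.045 -21.4 22 88.5 1; 0.017 -0.076 0.045 -21.4 22 88.5 1' | grep -E 'posi'
python3 - <<'E'
from h import *
st();rel([.44,-.10,.27],down(99));rel([.44,-.10,.27],down(9.2));
E
```

```text
position: [0.4377, -0.0614, 0.2647]
t 16.2 q [ 0.05   0.166 -0.036  1.451 -0.278 -0.929] p [ 0.4377 -0.0614  0.2647] z [-0.065 -0.278 -0.958] xyaw 147.5 F [-0.1 -0.2 -0.6] T [ 0.29 -0.06  0.  ] gap 0.0854
shift [-0.0231 -0.031   0.0055] turn [-12.3  11.8  47.4] rows 6
shift [-0.0231 -0.031   0.0055] turn [ -0.4  21.3 136.4] rows 17
```

Tumbling is fine at this height, so I carry straight on to the vertical 9.2° pose.

```bash
python3 -m handwheel '-0.023 -0.031 0.005 -0.4 21.3 136.4 1; -0.023 -0.031 0.005 -0.4 21.3 136.4 1; -0.023 -0.031 0.005 -0.4 21.3 136.4 1; -0.023 -0.031 0.005 -0.4 21.3 136.4 1; -0.023 -0.031 0.005 -0.4 21.3 136.4 1' | grep -E 'posi'
python3 - <<'E'
from h import *
st();rel([.44,-.12,.25],down(9.2));
E
```

```text
position: [0.4403, -0.0993, 0.2703]
t 16.7 q [-0.088  0.216  0.052  1.522 -0.199 -0.314] p [ 0.4403 -0.0993  0.2703] z [-0.13  -0.187 -0.974] xyaw 104.4 F [-0.4  0.  -0.8] T [ 0.17 -0.17  0.02] gap 0.0854
shift [-0.0167 -0.0014  0.0236] turn [-0.3 14.8 94. ] rows 12
```

```bash
python3 -m handwheel '-0.017 0 0 0 15 94 1; -0.017 0 0 0 15 94 1; -0.017 0 0 0 15 94 1; -0.017 0 0 0 15 94 1; -0.017 0 0 0 15 94 1' | grep -E 'posi'
python3 - <<'E'
from h import *
st()
M=down(9.2,50,99.2); z=M[:,2]; C=np.array([.458,-.049,.058]); H=C+.022*z-.12*z; print('hover',H);  rel(H+[0,0,.1],M)
E
```

```text
position: [0.4446, -0.1154, 0.2728]
t 17.2 q [-0.192  0.225  0.084  1.529 -0.095  0.323] p [ 0.4446 -0.1154  0.2728] z [-0.115 -0.074 -0.991] xyaw 61.0 F [ 0.1 -0.6  0.3] T [ 0.09 -0.1  -0.03] gap 0.0855
hover [ 0.47000266 -0.12310664  0.12099319]
shift [0.0118 0.0292 0.0489] turn [46.1 30.  44.6] rows 9
```

```bash
python3 -m handwheel '0.0118 0.029 0.049 46 30 44.6 1; 0.0118 0.029 0.049 46 30 44.6 1; 0.0118 0.029 0.049 46 30 44.6 1; 0.0118 0.029 0.049 46 30 44.6 1; 0.0118 0.029 0.049 46 30 44.6 1' | grep -E 'posi'
python3 - <<'E'
from h import *
st()
M=down(9.2,50,99.2); z=M[:,2]; C=np.array([.458,-.049,.058]); H=C+.022*z-.12*z; rel(H+[0,0,.03],M)
E
```

```text
position: [0.4706, -0.1227, 0.2212]
t 17.7 q [-0.456  0.566  0.324  1.78   0.326  0.501] p [ 0.4706 -0.1227  0.2212] z [-0.23   0.469 -0.852] xyaw 30.2 F [ 0.2  0.8 -0.5] T [-0.44 -0.22  0.01] gap 0.0855
shift [-0.0037  0.0366  0.0598] turn [17.9 11.9 17.6] rows 4
```

```bash
python3 -m handwheel '-0.0037 0.0366 0.06 18 12 17.6 1; -0.0037 0.0366 0.06 18 12 17.6 1; -0.0037 0.0366 0.06 18 12 17.6 1; -0.0037 0.0366 0.06 18 12 17.6 1; -0.0037 0.0366 0.06 18 12 17.6 1' | grep -E 'posi'
python3 - <<'E'
from h import *
st()
M=down(9.2,50,99.2); z=M[:,2]; C=np.array([.458,-.049,.058]); H=C+.022*z-.12*z; rel(H,M)
im,d=ctrl.read_camera('wrist'); save('w5.png',im)
E
```

```text
position: [0.4695, -0.1233, 0.1506]
t 18.2 q [-0.608  0.744  0.248  1.765  0.582  0.585] p [ 0.4695 -0.1233  0.1506] z [-0.123  0.755 -0.644] xyaw 9.3 F [-0.3  0.2 -0.3] T [-0.72 -0.14  0.01] gap 0.0857
shift [0.0004 0.0226 0.0192] turn [0.1 0.  0.1] rows 1
```

View pics/w5.png

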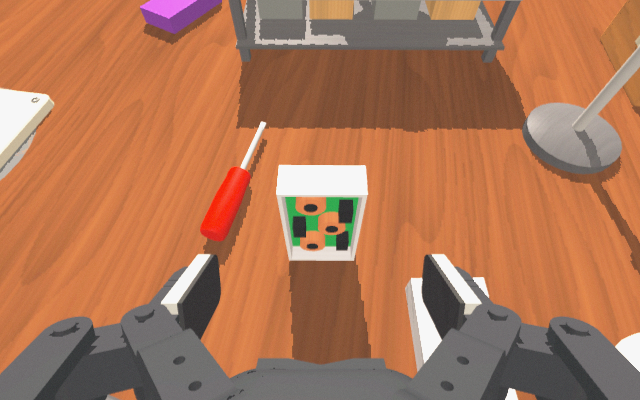

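Wrist: the circuit side (green, coils) faces the tool at (322,215), centred between the fingers; board 2 lies right of the right finger, clear.

```bash
python3 -m handwheel '0.0004 0.0226 0.019 0 0 0 1; 0.0004 0.0226 0.05 0 0 0 1; 0.0004 0.0226 0.08 0 0 0 1; 0.0004 0.0226 0.08 0 0 0 1; 0.0004 0.0226 0.08 0 0 0 1' | grep -E 'posi|force'
python3 - <<'E'
from h import *
st()
M=down(9.2,50,99.2); z=M[:,2]; C=np.array([.458,-.049,.058]); H=C+.022*z; rel(H,M)
E
```

```text
position: [0.4645, -0.0754, 0.0845]
wrist_force: [0.4, -0.5, -0.9]
t 18.75 q [-0.544  0.755  0.079  1.549  0.619  0.64 ] p [ 0.4645 -0.0754  0.0845] z [-0.124  0.753 -0.647] xyaw 9.6 F [ 0.4 -0.5 -0.9] T [-0.71 -0.1  -0.01] gap 0.0853
shift [-0.0021  0.0026  0.0598] turn [0.3 0.1 0.6] rows 2
```

```bash
python3 -m handwheel '-0.001 0.002 0.03 0 0 0.4 1; -0.001 0.002 0.059 0 0 0.4 1; -0.001 0.002 0.059 0 0 0.4 1; -0.001 0.002 0.059 0 0 0.4 1' | grep -E 'posi|force'
python3 - <<'E'
from h import *
st()
M=down(9.2,50,99.2); z=M[:,2]; C=np.array([.458,-.049,.058]); H=C+.022*z; rel(H,M)
E
python3 -m handwheel '0 0 0 0 0 0 0.5; 0 0 0 0 0 0 0.5; 0 0 0 0 0 0 0.3; 0 0 0 0 0 0 0.3; 0 0 0 0 0 0 0.3' 50 | grep -E 'posi|force|gap'
```

```text
position: [0.4569, -0.0336, 0.0447]
wrist_force: [0.2, 0.4, -0.1]
t 19.15 q [-0.488  0.759 -0.04   1.391  0.654  0.705] p [ 0.4569 -0.0336  0.0447] z [-0.122  0.753 -0.646] xyaw 9.2 F [ 0.2  0.4 -0.1] T [-0.71 -0.12  0.03] gap 0.0857
shift [-0.0013 -0.0003  0.0017] turn [0.3 0.  0.1] rows 1
position: [0.4569, -0.0342, 0.0446]
wrist_force: [0.1, -3.6, 5.7]
finger_gap: 0.0592
```

```bash
cat >> h.py <<'E'
TC=np.array([.4643,.3033,.1255]); EX=np.array([-.14,.864,.484]); EY=np.array([-.987,-.16,0.]); EX/=np.linalg.norm(EX); EY-=EX*(EX@EY); EY/=np.linalg.norm(EY); N=np.cross(EX,EY)
def place(bx,by,h):
    return TC+bx*EX+by*EY+N*(.012+h), frame(-EX,-N)
E
python3 - <<'E'
from h import *
print(N)
save_grasp([.4575,-.0492,.055],frame([0,0,-1],az(99.4)),'/tmp/grasp2.npz')
p,M=tool_for(*place(-.01,-.06,.06),'/tmp/grasp2.npz'); print(p,M[:,2]); 
s,p0,M0=pose(); print('lift .18:',(M0.T@[0,0,.18]).round(4))
p,M=tool_for([.46,.0,.27],place(-.01,-.06,.06)[1],'/tmp/grasp2.npz');rel(p,M)
E
python3 -m handwheel '0 -0.008 -0.007 0 0 0 0.3; 0 -0.03 -0.026 0 0 0 0.3; 0 -0.06 -0.05 0 0 0 0.3; 0 -0.09 -0.077 0 0 0 0.3; 0 -0.12 -0.1 0 0 0 0.3' 50 | grep -E 'posi|force|gap'
```

```text
[ 0.07743532 -0.47767912  0.87511509]
[0.53258978 0.26829697 0.16559983] [ 0.03579962 -0.19236542 -0.98067014]
lift .18: [ 1.000e-04 -1.374e-01 -1.162e-01]
shift [ 0.0105 -0.1786 -0.1099] turn [-61.1   0.2  -0.1] rows 8
position: [0.4556, -0.0323, 0.2015]
wrist_force: [0.5, -0.1, -2.2]
finger_gap: 0.0596
```

```bash
python3 -m handwheel '0 -0.02 -0.01 -8 0 0 0.3; 0 -0.035 -0.015 -16 0 0 0.3; 0 -0.05 -0.02 -24 0 0 0.3; 0 -0.055 -0.02 -32 0 0 0.3; 0 -0.058 -0.02 -40 0 0 0.3' 50 | grep -E 'posi|force|gap'
python3 - <<'E'
from h import *
st()
b,B=place(-.01,-.06,.12); p,M=tool_for(b,B,'/tmp/grasp2.npz');rel(p,M)
im,d=ctrl.read_camera('wrist'); save('w6.png',im)
E
```

```text
position: [0.4525, -0.0105, 0.2592]
wrist_force: [0.5, -0.4, -2.9]
finger_gap: 0.059
t 20.65 q [-0.13   0.168 -0.025  1.423  0.159  1.278] p [ 0.4525 -0.0105  0.2592] z [-0.024  0.163 -0.986] xyaw 9.1 F [ 0.5 -0.4 -2.9] T [-0.17  0.03 -0.01] gap 0.059
shift [ 0.1232 -0.2235  0.0793] turn [-20.8   0.2   0. ] rows 6
```

View pics/w6.png

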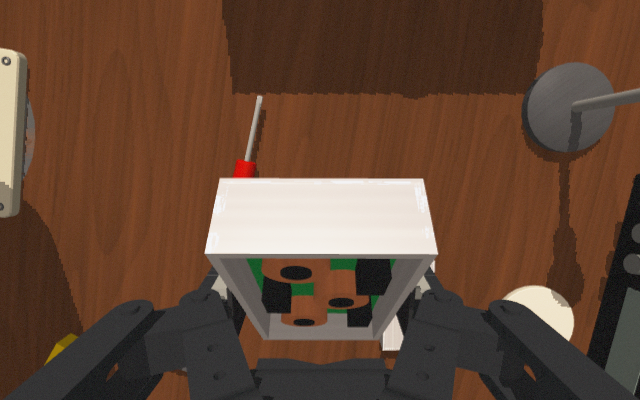

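```bash
python3 -m handwheel '0.012 -0.03 0 -4 0 0 0.3; 0.037 -0.075 0.01 -8 0 0 0.3; 0.063 -0.12 0.03 -13 0 0 0.3; 0.09 -0.165 0.05 -17 0 0 0.3; 0.115 -0.205 0.07 -20.8 0 0 0.3' 50 | grep -E 'posi|force|gap'
python3 - <<'E'
from h import *
st()
b,B=place(-.01,-.06,.05); p,M=tool_for(b,B,'/tmp/grasp2.npz');rel(p,M)
E
```

```text
position: [0.5262, 0.2071, 0.227]
wrist_force: [1.6, -1.6, -1.5]
finger_gap: 0.0589
t 21.2 q [ 0.473  0.42   0.232  1.444 -0.183  1.888] p [0.5262 0.2071 0.227 ] z [ 0.029 -0.189 -0.981] xyaw 9.2 F [ 1.6 -1.6 -1.5] T [ 0.16 -0.07  0.01] gap 0.0589
shift [ 0.0162 -0.0764  0.0565] turn [-0.2  0.3  0.2] rows 2
```

```bash
python3 -m handwheel '0.008 -0.035 0.025 0 0 0 0.3; 0.015 -0.07 0.05 0 0 0 0.3; 0.015 -0.075 0.055 0 0 0 0.3; 0.015 -0.075 0.055 0 0 0 0.3' 50 | grep -E 'posi|force|gap'
python3 - <<'E'
from h import *
st()
b,B=place(-.01,-.06,.012); p,M=tool_for(b,B,'/tmp/grasp2.npz');rel(p,M)
im,d=ctrl.read_camera('wrist'); save('w7.png',im)
im,d=ctrl.read_camera('scene'); save('s7.png',cv2.resize(im[120:340,280:520],None,fx=3,fy=2.7))
E
```

```text
position: [0.5292, 0.2698, 0.1559]
wrist_force: [0.4, 0.2, -1.7]
finger_gap: 0.0593
t 21.6 q [ 0.56   0.53   0.221  1.345 -0.175  1.976] p [0.5292 0.2698 0.1559] z [ 0.023 -0.191 -0.981] xyaw 9.3 F [ 0.4  0.2 -1.7] T [0.18 0.06 0.06] gap 0.0593
shift [ 0.0034 -0.027   0.0276] turn [-0.2  0.7  0.3] rows 1
```

View pics/w7.png

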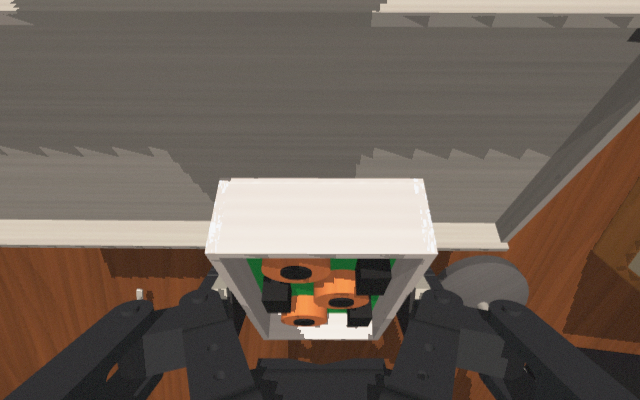

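View pics/s7.png

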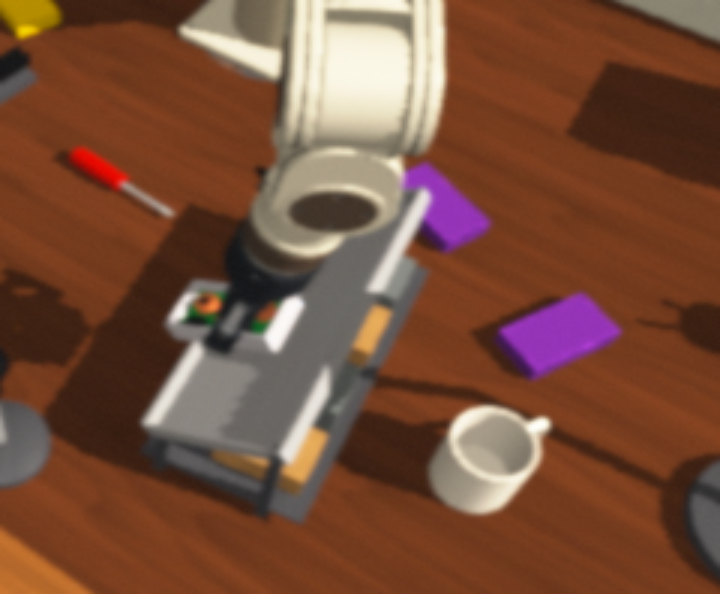

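Run:
```python
from h import *
b,B=place(-.004,-.06,.014); p,M=tool_for(b,B,'/tmp/grasp2.npz');rel(p,M)
```

```text
shift [ 0.0013 -0.0319  0.0253] turn [-0.3  0.4  0.1] rows 1
```

```bash
python3 -m handwheel '0.001 -0.012 0.006 0 0 0 0.3; 0.001 -0.022 0.016 -0.3 0.3 0 0.3; 0.001 -0.031 0.025 -0.3 0.3 0 0.3; 0.001 -0.031 0.025 -0.3 0.3 0 0.3; 0.001 -0.031 0.025 -0.3 0.3 0 0.3' 50 | grep -E 'posi|force|gap'
python3 - <<'E'
from h import *
st()
b,B=place(-.004,-.06,.004); p,M=tool_for(b,B,'/tmp/grasp2.npz');rel(p,M)
b,B=place(-.004,-.06,-.002); p,M=tool_for(b,B,'/tmp/grasp2.npz');rel(p,M)
E
```

```text
position: [0.5273, 0.2955, 0.1273]
wrist_force: [1.4, 0.0, -2.6]
finger_gap: 0.0595
t 22.2 q [ 0.6    0.569  0.21   1.294 -0.179  2.017] p [0.5273 0.2955 0.1273] z [ 0.034 -0.193 -0.981] xyaw 9.3 F [ 1.4  0.  -2.6] T [0.22 0.   0.03] gap 0.0595
shift [ 0.0009 -0.0061  0.0067] turn [0.  0.1 0.2] rows 1
shift [ 0.0009 -0.01    0.0113] turn [0.  0.1 0.2] rows 1
```

```bash
python3 -m handwheel '0.001 -0.004 0.004 0 0 0 0.3; 0.001 -0.006 0.0065 0 0 0 0.3; 0.001 -0.006 0.0065 0 0 0 0.3' 50 | grep -E 'posi|force|gap'; python3 -m handwheel '0 -0.0013 0.0015 0 0 0 0.3; 0 -0.0013 0.0015 0 0 0 0.3' 50 | grep -E 'posi|force|gap';python3 -m handwheel '0 -0.0013 0.0015 0 0 0 0.3; 0 -0.0013 0.0015 0 0 0 0.3' 50 | grep -E 'posi|force|gap'
```

```text
position: [0.5283, 0.3005, 0.1204]
wrist_force: [0.3, 1.0, -1.6]
finger_gap: 0.0595
position: [0.5283, 0.3007, 0.1201]
wrist_force: [-1.2, -2.1, 3.2]
finger_gap: 0.0593
position: [0.5283, 0.3007, 0.12]
wrist_force: [-2.2, -3.9, 12.7]
finger_gap: 0.0595
```

```bash
python3 -m handwheel '0 0.0008 -0.001 0 0 0 0.3; 0 0.0008 -0.001 0 0 0 0.75; 0 0.0008 -0.001 0 0 0 0.85; 0 0.0008 -0.001 0 0 0 0.9; 0 0.0008 -0.001 0 0 0 0.9' 50 | grep -E 'posi|force|gap'; python3 -m handwheel '0 0 -0.01 0 0 0 0.9; 0 0 -0.03 0 0 0 0.9; 0 0 -0.07 0 0 0 0.9; 0 0 -0.11 0 0 0 1; 0 0 -0.13 0 0 0 1' | grep -E 'posi|force|gap'
python3 - <<'E'
from h import *
st(); im,d=ctrl.read_camera('wrist'); save('w8.png',im)
E
```

```text
position: [0.5276, 0.3019, 0.1175]
wrist_force: [-0.1, -1.1, -0.3]
finger_gap: 0.0769
position: [0.5241, 0.3282, 0.2503]
wrist_force: [0.1, 0.7, 0.8]
finger_gap: 0.0853
t 23.9 q [ 0.645  0.55   0.499  1.602 -0.175  2.062] p [0.5241 0.3282 0.2503] z [ 0.04  -0.188 -0.981] xyaw 9.3 F [0.1 0.7 0.8] T [ 0.24  0.04 -0.03] gap 0.0853
```

View pics/w8.png

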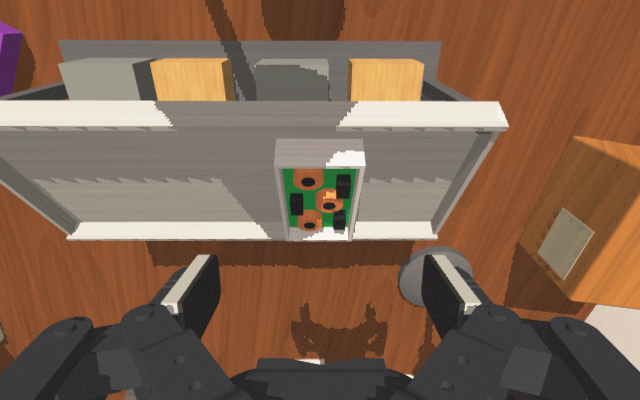

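Wrist: the board lies circuit side up on the tier at (320,195). Now I turn the tool half round and go to board 2.

Run:
```python
from h import *
rel([.50,.1,.29],down(99.3)); rel([.5,.1,.29],down(189.3))
```

```text
shift [-0.061   0.2253  0.0049] turn [  9.2   8.  -89.8] rows 11
shift [-0.061   0.2253  0.0049] turn [ -1.1 -17.2 179.1] rows 21
```

```bash
python3 -m handwheel '-0.06 0.1 -0.02 9 8 -89.8 1; -0.06 0.15 -0.02 9 8 -89.8 1; -0.06 0.225 0.005 9 8 -89.8 1; -0.06 0.225 0.005 9 8 -89.8 1; -0.06 0.225 0.005 9 8 -89.8 1' | grep -E 'posi|force|gap'
python3 - <<'E'
from h import *
st(); rel([.50,-.1,.27],down(150))
E
```

```text
position: [0.4993, 0.1028, 0.2844]
wrist_force: [1.5, 0.1, 0.1]
finger_gap: 0.0856
t 24.45 q [ 0.271  0.222  0.113  1.437 -0.114  0.977] p [0.4993 0.1028 0.2844] z [ 0.054 -0.103 -0.993] xyaw 49.3 F [1.5 0.1 0.1] T [ 0.07 -0.01  0.02] gap 0.0856
shift [-0.1526  0.1297  0.0352] turn [   2.4    7.3 -100.4] rows 12
```

```bash
python3 -m handwheel '-0.15 0.13 0.035 2.4 7.3 -100.4 1; -0.15 0.13 0.035 2.4 7.3 -100.4 1; -0.15 0.13 0.035 2.4 7.3 -100.4 1; -0.15 0.13 0.035 2.4 7.3 -100.4 1; -0.15 0.13 0.035 2.4 7.3 -100.4 1' | grep -E 'posi|force|gap'
python3 - <<'E'
from h import *
st(); rel([.56,-.17,.25],down(170));
E
```

```text
position: [0.5007, -0.0989, 0.2698]
wrist_force: [0.3, 0.5, -0.1]
finger_gap: 0.0858
t 24.95 q [-0.169  0.196  0.045  1.355 -0.044 -0.122] p [ 0.5007 -0.0989  0.2698] z [ 0.056 -0.054 -0.997] xyaw 87.2 F [ 0.3  0.5 -0.1] T [0.04 0.02 0.01] gap 0.0858
shift [-0.067   0.0613  0.0269] turn [  0.6   4.8 -82.7] rows 10
```

```bash
python3 -m handwheel '-0.067 0.061 0.027 0.6 4.8 -82.7 1; -0.067 0.061 0.027 0.6 4.8 -82.7 1; -0.067 0.061 0.027 0.6 4.8 -82.7 1; -0.067 0.061 0.027 0.6 4.8 -82.7 1; -0.067 0.061 0.027 0.6 4.8 -82.7 1' | grep -E 'posi'
python3 - <<'E'
from h import *
st(); rel([.56,-.17,.25],down(189.7));
E
```

```text
position: [0.5598, -0.1685, 0.2491]
t 25.45 q [-0.29   0.374  0.236  1.394 -0.004 -0.992] p [ 0.5598 -0.1685  0.2491] z [ 0.036 -0.015 -0.999] xyaw 130.2 F [ 0.8  0.6 -0.1] T [ 0.02 -0.01  0.  ] gap 0.0852
shift [-0.0013 -0.0008 -0.0008] turn [ -0.1   2.3 -59.5] rows 7
```

```bash
python3 -m handwheel '0 0 0 0 2.3 -59.5 1; 0 0 0 0 2.3 -59.5 1; 0 0 0 0 2.3 -59.5 1; 0 0 0 0 2.3 -59.5 1; 0 0 0 0 2.3 -59.5 1' | grep -E 'posi';python3 -m handwheel '0 0 0 0 0 -16 1; 0 0 0 0 0 -16 1; 0 0 0 0 0 -16 1' | grep -E 'posi'; python3 look.py b1; python3 -c "
from h import *
im,d=ctrl.read_camera('scene'); save('s9.png',im)"
```

```text
position: [0.5598, -0.1679, 0.2498]
position: [0.5599, -0.1679, 0.2498]
t 26.25 q [-2.920e-01  3.960e-01  2.700e-01  1.433e+00  1.000e-03 -2.018e+00] p [ 0.5599 -0.1679  0.2498] z [ 0.012 -0.002 -1.   ] xyaw -171.1 F [ 0.1 -0.   0.4] T [-0.    0.02  0.02] gap 0.0854
top 0.87 [382. 168.] silver ctr [ 576.7 -123.9] size [111.  61.] yaw 99.9 z 0.0265
wrist 0.67 [302. 198.] silver ctr [ 575.2 -122.8] size [111.  60.] yaw 100.0 z 0.0251
wrist 0.53 [474. 276.] yellow ctr [353.3 -57.8] size [16.  7.] yaw 143.7 z 0.0242
```

View pics/top_b1.png

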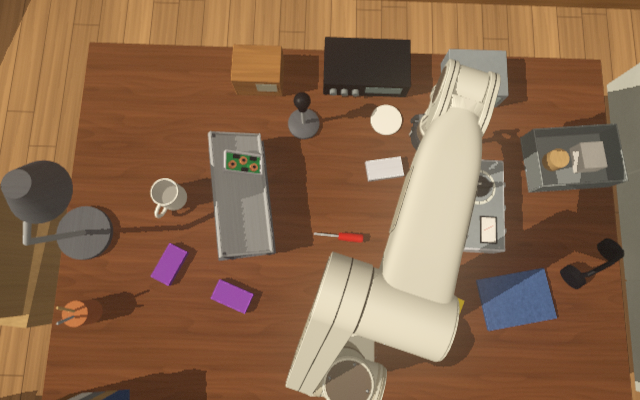

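View pics/wrist_b1.png

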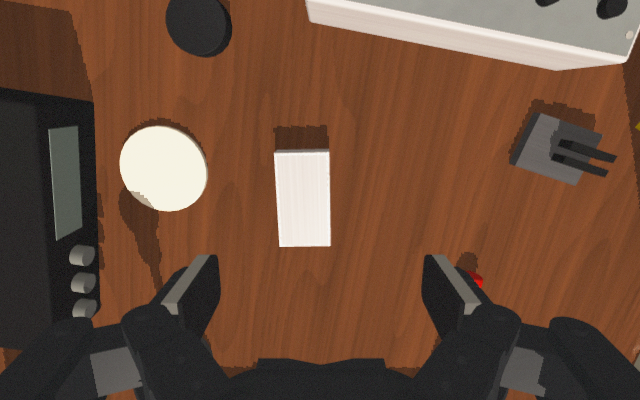

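Board 1 shows circuit up on the tier at (242,162) in the top view. Board 2 is unmoved at wrist (302,198), about (0.576,-0.123), yaw 100°.

Run:
```python
from h import *
rel([0.5746,-.1155,0.06],down(190,30,100))
```

```text
shift [-0.0202  0.0505  0.19  ] turn [-30.2   1.   -1. ] rows 4
```

```bash
python3 -m handwheel '-0.02 0.05 0.045 -7 0 0 1; -0.02 0.05 0.09 -15 0 -0.5 1; -0.02 0.05 0.135 -23 0.5 -1 1; -0.02 0.05 0.17 -30 1 -1 1; -0.02 0.05 0.18 -30 1 -1 1' >/dev/null; python3 -m handwheel '0 0 0 0 0 0 1; 0 0 0 0 0 0 1' >/dev/null;  python3 - <<'E'
from h import *
st();rel([0.5746,-.1155,0.004],down(190,30,100))
E
```

```text
t 27.2 q [-0.413  0.743  0.274  1.404  0.425 -2.227] p [ 0.576  -0.1159  0.0736] z [-0.082  0.486 -0.87 ] xyaw -169.9 F [-0.3  0.2  0.1] T [-0.4  -0.12 -0.03] gap 0.0852
shift [ 0.0017 -0.0337  0.0609] turn [-0.5  0.2  0.2] rows 2
```

```bash
python3 -m handwheel '0.0015 -0.017 0.03 0 0 0 1; 0.0015 -0.03 0.052 -0.4 0 0 1; 0.0015 -0.0325 0.0585 -0.4 0 0 1; 0.0015 -0.0325 0.0585 -0.4 0 0 1; 0.0015 -0.0325 0.0585 -0.4 0 0 1' >/dev/null;  python3 - <<'E'
from h import *
st();rel([0.5746,-.1155,0.0035],down(190,30,100))
E
```

```text
t 27.7 q [-0.416  0.813  0.217  1.282  0.43  -2.232] p [ 0.5748 -0.1156  0.0071] z [-0.083  0.492 -0.867] xyaw -169.9 F [-0.1  0.6  0.6] T [-0.48 -0.06  0.03] gap 0.0854
shift [ 0.0002 -0.0016  0.0032] turn [-0.1  0.2  0.3] rows 1
```

```bash
python3 -m handwheel '0 -0.0016 0.003 0 0 0 1; 0 -0.0016 0.003 0 0 0 0.5; 0 -0.0016 0.003 0 0 0 0.5; 0 -0.0016 0.003 0 0 0 0.3; 0 -0.0016 0.003 0 0 0 0.3' 50 >/dev/null;  python3 - <<'E'
from h import *
st()
save_grasp([.576,-.1234,.012],frame(az(100),[0,0,1]))
S=frame([0,0,-1],az(99.2))
p,M=tool_for([.46,-.05,.14],S); print(M[:,2].round(2)); rel(p,M)
im,d=ctrl.read_camera('wrist'); save('w10.png',im)
E
```

```text
t 28.2 q [-0.417  0.822  0.214  1.275  0.43  -2.233] p [ 0.5733 -0.1159  0.0006] z [-0.086  0.494 -0.865] xyaw -169.9 F [ 0.1 -2.   5.6] T [-0.26  0.1   0.1 ] gap 0.0593
[ 0.14 -0.85 -0.5 ]
shift [ 0.1014  0.1294 -0.0771] turn [90.   0.4  0.8] rows 11
```

View pics/w10.png

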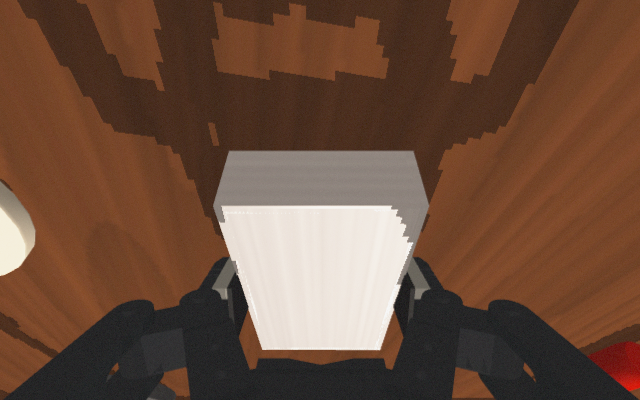

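Gripped (gap 59 mm, board at (320,280)). Lift.

```bash
python3 -m handwheel '0 0.01 -0.017 0 0 0 0.3; 0 0.025 -0.043 0 0 0 0.3; 0 0.04 -0.07 0 0 0 0.3; 0 0.06 -0.104 0 0 0 0.3; 0 0.06 -0.104 0 0 0 0.3' >/dev/null;  python3 - <<'E'
from h import *
st()
S=frame([0,0,-1],az(99.2))
p,M=tool_for([.46,-.05,.14],S); rel(p,M)
E
```

```text
t 28.75 q [-0.417  0.702  0.335  1.509  0.43  -2.233] p [ 0.5754 -0.1167  0.1248] z [-0.081  0.492 -0.867] xyaw -169.9 F [ 0.6 -1.5 -0.3] T [-0.64 -0.18  0.05] gap 0.0592
shift [0.1034 0.0686 0.0301] turn [89.8  0.7  0.7] rows 11
```

```bash
python3 -m handwheel '0.015 0.01 0.003 8 0 0 0.3; 0.035 0.02 0.009 16 0 0 0.3; 0.055 0.03 0.014 24 0 0 0.3; 0.075 0.045 0.02 32 0 0 0.3; 0.09 0.055 0.025 40 0 0 0.3' >/dev/null;  python3 - <<'E'
from h import *
st()
S=frame([0,0,-1],az(99.2))
p,M=tool_for([.46,-.05,.14],S); rel(p,M)
E
```

```text
t 29.25 q [-0.042  0.243 -0.295  0.994 -0.173 -1.792] p [ 0.4717 -0.0721  0.1256] z [ 0.031 -0.173 -0.984] xyaw -170.0 F [ 0.2  1.1 -1.5] T [ 0.26  0.02 -0.01] gap 0.0593
shift [ 0.0092  0.011  -0.0086] turn [49.8  0.5  0.6] rows 6
```

```bash
python3 -m handwheel '0.009 0.011 -0.008 8.3 0 0 0.3; 0.009 0.011 -0.008 16.6 0 0 0.3; 0.009 0.011 -0.008 25 0 0 0.3; 0.009 0.011 -0.008 33 0.5 0.5 0.3; 0.009 0.011 -0.008 41 0.5 0.5 0.3' >/dev/null;  python3 - <<'E'
from h import *
st()
S=frame([0,0,-1],az(99.2))
p,M=tool_for([.46,-.05,.09],S); rel(p,M)
E
```

```text
t 29.75 q [ 0.385  0.42  -0.364  1.051 -0.862 -1.229] p [ 0.4627 -0.061   0.1318] z [ 0.128 -0.768 -0.628] xyaw -170.5 F [-0.   0.4 -1.5] T [ 1.01  0.21 -0.04] gap 0.0592
shift [0.0021 0.0387 0.0313] turn [8.8 0.2 0.1] rows 2
```

```bash
python3 -m handwheel '0.001 0.013 0.01 4 0 0 0.3; 0.001 0.026 0.02 8.8 0 0 0.3; 0.001 0.0385 0.031 8.8 0 0 0.3; 0.001 0.0385 0.031 8.8 0 0 0.3' >/dev/null;  python3 - <<'E'
from h import *
st()
S=frame([0,0,-1],az(99.2))
p,M=tool_for([.46,-.05,.06],S); rel(p,M)
E
```

```text
t 30.15 q [ 0.44   0.609 -0.375  1.03  -0.978 -1.063] p [ 0.4594 -0.062   0.0792] z [ 0.136 -0.852 -0.505] xyaw -170.6 F [-0.9 -0.  -1.6] T [1.09 0.17 0.01] gap 0.0594
shift [-0.0015  0.0235  0.0134] turn [ 0.2 -0.1  0.6] rows 1
```

```bash
python3 -m handwheel '0 0.012 0.007 0 0 0 0.3; 0 0.0225 0.013 0.2 0 0.4 0.3; 0 0.0225 0.013 0.2 0 0.4 0.3; 0 0.0225 0.013 0.2 0 0.4 0.3' |grep -E 'force|posi'
python3 - <<'E'
from h import *
S=frame([0,0,-1],az(99.2))
p,M=tool_for([.46,-.05,.055],S); rel(p,M)
E
```

```text
position: [0.4613, -0.0619, 0.0568]
wrist_force: [-0.2, 0.2, -1.5]
shift [0.0007 0.0086 0.0044] turn [ 0.   0.  -0.2] rows 1
```

```bash
python3 -m handwheel '0 0.004 0.002 0 0 0 0.3; 0 0.006 0.0033 0 0 0 0.3; 0 0.006 0.0033 0 0 0 0.3' | grep -E 'force|posi'; python3 -m handwheel '0 0.0011 0.0006 0 0 0 0.3; 0 0.0011 0.0006 0 0 0 0.3' | grep -E 'force|posi'; python3 -m handwheel '0 0.0011 0.0006 0 0 0 0.3; 0 0.0011 0.0006 0 0 0 0.3' | grep -E 'force|posi'
```

```text
position: [0.4613, -0.0615, 0.0496]
wrist_force: [0.6, -0.0, -1.2]
position: [0.4613, -0.0614, 0.0483]
wrist_force: [0.0, -0.3, -1.1]
position: [0.4614, -0.0614, 0.0471]
wrist_force: [-0.5, -0.1, -0.8]
```

```bash
python3 -m handwheel '0 0.0011 0.0006 0 0 0 0.3; 0 0.0011 0.0006 0 0 0 0.3' | grep -E 'force|posi'; python3 -m handwheel '0 0.0009 0.0005 0 0 0 0.3; 0 0.0009 0.0005 0 0 0 0.3' | grep -E 'force|posi'
```

```text
position: [0.4615, -0.0615, 0.047]
wrist_force: [-0.5, 2.1, 7.2]
position: [0.4616, -0.0615, 0.047]
wrist_force: [-4.1, 4.7, 13.0]
```

Firm contact. I back off 1 mm and release.

```bash
python3 -m handwheel '0 -0.0012 -0.0007 0 0 0 0.3; 0 -0.0012 -0.0007 0 0 0 0.3; 0 -0.0012 -0.0007 0 0 0 0.75; 0 -0.0012 -0.0007 0 0 0 0.8; 0 -0.0012 -0.0007 0 0 0 1' | grep -E 'force|posi|gap'; python3 -m handwheel '0 0 0 0 0 0 1; 0 0 -0.02 0 0 0 1; 0 0 -0.06 0 0 0 1; 0 0 -0.1 0 0 0 1; 0 0 -0.1 0 0 0 1' | grep -E 'force|posi|gap'; python3 look.py b4 top,wrist;  python3 - <<'E'
from h import *
s,p,M=pose(); print((M.T@[0,0,.17]).round(3))
E
```

```text
position: [0.4613, -0.0614, 0.0459]
wrist_force: [0.9, -0.4, -0.1]
finger_gap: 0.0808
position: [0.4493, 0.0281, 0.0979]
wrist_force: [-0.1, -0.7, 0.1]
finger_gap: 0.0854
t 32.65 q [ 0.616  0.66  -0.225  1.322 -0.894 -0.804] p [0.4493 0.0281 0.0979] z [ 0.146 -0.851 -0.504] xyaw -170.5 F [-0.1 -0.7  0.1] T [0.83 0.13 0.  ] gap 0.0854
top 0.86 [358. 202.] silver ctr [460.6 -49.9] size [60. 25.] yaw 9.0 z 0.112
top 0.48 [477. 185.] silver ctr [ 512.3 -384.6] size [57. 15.] yaw 88.1 z 0.1338
wrist 0.83 [319. 188.] silver ctr [458.6 -48.9] size [60. 27.] yaw 10.0 z 0.1098
wrist 0.75 [597. 103.] yellow ctr [ 173.6 -297.7] size [115.  60.] yaw 67.0 z 0.0252
[-0.    -0.147 -0.085]
```

View pics/wrist_b4.png

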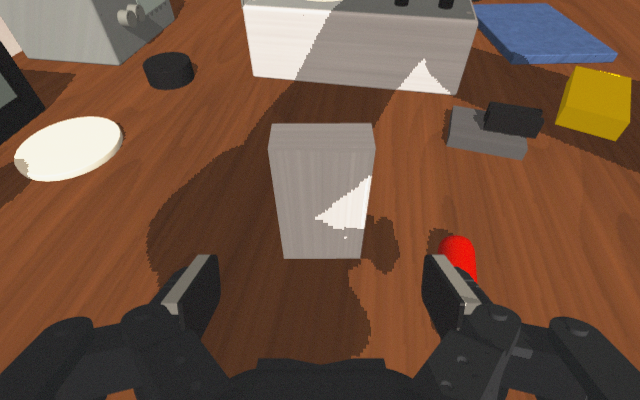

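Standing at (320,190), centre (0.4595,-0.0494). I go round to the circuit side as before.

```bash
python3 -m handwheel '0.001 -0.04 -0.025 0 0 0 1; 0.002 -0.08 -0.05 -8 0 0 1; 0.003 -0.12 -0.08 -16 0 0 1; 0.005 -0.147 -0.09 -24 0 0 1; 0.005 -0.147 -0.09 -32 0 0 1' | grep -E 'posi'; python3 -m handwheel '0.017 -0.076 0.045 -21.4 22 88.5 1; 0.017 -0.076 0.045 -21.4 22 88.5 1; 0.017 -0.076 0.045 -21.4 22 88.5 1; 0.017 -0.076 0.045 -21.4 22 88.5 1; 0.017 -0.076 0.045 -21.4 22 88.5 1' | grep -E 'posi'; python3 -m handwheel '-0.023 -0.031 0.005 -0.4 21.3 136.4 1; -0.023 -0.031 0.005 -0.4 21.3 136.4 1; -0.023 -0.031 0.005 -0.4 21.3 136.4 1; -0.023 -0.031 0.005 -0.4 21.3 136.4 1; -0.023 -0.031 0.005 -0.4 21.3 136.4 1' | grep -E 'posi'; python3 -m handwheel '-0.017 0 0 0 15 94 1; -0.017 0 0 0 15 94 1; -0.017 0 0 0 15 94 1; -0.017 0 0 0 15 94 1; -0.017 0 0 0 15 94 1' | grep -E 'posi'
python3 - <<'E'
from h import *
st()
M=down(9.2,50,99.2); z=M[:,2]; C=np.array([.4593,-.0494,.058]); H=C+.022*z-.12*z; print('hover',H);  rel(H+[0,0,.1],M)
E
```

```text
position: [0.4429, 0.0267, 0.2733]
position: [0.4375, -0.0645, 0.2632]
position: [0.4399, -0.1025, 0.2687]
position: [0.4441, -0.1187, 0.2712]
t 34.85 q [-0.202  0.221  0.075  1.518 -0.09   0.317] p [ 0.4441 -0.1187  0.2712] z [-0.109 -0.07  -0.992] xyaw 60.7 F [-0.3  1.1 -1.1] T [ 0.08 -0.12  0.03] gap 0.0854
hover [ 0.47130266 -0.12350664  0.12099319]
shift [0.0148 0.029  0.0472] turn [46.2 29.5 44.5] rows 9
```

```bash
python3 -m handwheel '0.015 0.029 0.047 46 29.5 44.5 1; 0.015 0.029 0.047 46 29.5 44.5 1; 0.015 0.029 0.047 46 29.5 44.5 1; 0.015 0.029 0.047 46 29.5 44.5 1; 0.015 0.029 0.047 46 29.5 44.5 1' | grep -E 'posi'
python3 - <<'E'
from h import *
st()
M=down(9.2,50,99.2); z=M[:,2]; C=np.array([.4593,-.0494,.058]); H=C+.022*z-.12*z; rel(H+[0,0,.03],M)
E
```

```text
position: [0.4722, -0.123, 0.2215]
t 35.35 q [-0.458  0.566  0.325  1.779  0.33   0.502] p [ 0.4722 -0.123   0.2215] z [-0.225  0.472 -0.852] xyaw 29.9 F [ 0.5  0.5 -0.5] T [-0.43 -0.17 -0.02] gap 0.0859
shift [-0.0043  0.0367  0.0601] turn [17.9 11.5 17.5] rows 4
```

```bash
python3 -m handwheel '-0.0043 0.0366 0.06 18 11.5 17.5 1; -0.0043 0.0366 0.06 18 11.5 17.5 1; -0.0043 0.0366 0.06 18 11.5 17.5 1; -0.0043 0.0366 0.06 18 11.5 17.5 1; -0.0043 0.0366 0.06 18 11.5 17.5 1' | grep -E 'posi'
python3 - <<'E'
from h import *
st()
M=down(9.2,50,99.2); z=M[:,2]; C=np.array([.4593,-.0494,.058]); H=C+.022*z-.12*z; rel(H,M)
im,d=ctrl.read_camera('wrist'); save('w12.png',im)
E
```

```text
position: [0.4709, -0.1238, 0.1509]
t 35.85 q [-0.606  0.748  0.255  1.77   0.581  0.585] p [ 0.4709 -0.1238  0.1509] z [-0.126  0.755 -0.644] xyaw 9.5 F [-0.  -0.4  0.3] T [-0.68 -0.11 -0.03] gap 0.0855
shift [0.0005 0.0228 0.0194] turn [0.1 0.2 0.2] rows 1
```

View pics/w12.png

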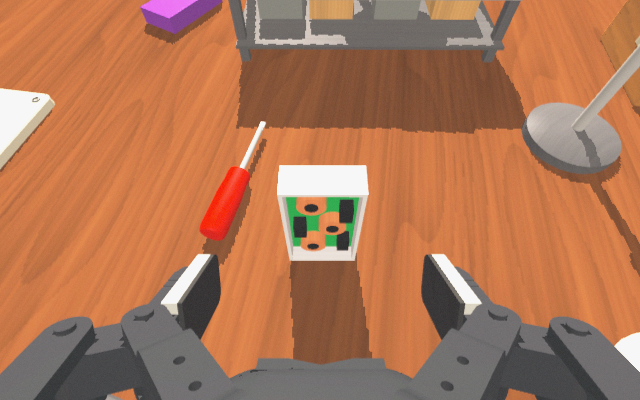

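Circuit side towards the tool at (322,215), centred. Approach.

```bash
python3 -m handwheel '0.0004 0.0226 0.019 0 0 0 1; 0.0004 0.0226 0.05 0 0 0 1; 0.0004 0.0226 0.08 0 0 0 1; 0.0004 0.0226 0.08 0 0 0 1; 0.0004 0.0226 0.08 0 0 0 1' | grep -E 'force'
python3 - <<'E'
from h import *
st()
M=down(9.2,50,99.2); z=M[:,2]; C=np.array([.4593,-.0494,.058]); H=C+.022*z; rel(H,M)
E
```

```text
wrist_force: [-0.2, 0.3, 0.3]
t 36.4 q [-0.543  0.758  0.086  1.554  0.617  0.639] p [ 0.4655 -0.0758  0.0848] z [-0.127  0.752 -0.647] xyaw 9.8 F [-0.2  0.3  0.3] T [-0.73 -0.15 -0.01] gap 0.0856
shift [-0.0017  0.0028  0.06  ] turn [0.3 0.3 0.6] rows 2
```

```bash
python3 -m handwheel '-0.001 0.002 0.03 0.2 0 0.4 1; -0.001 0.0025 0.0595 0.2 0 0.4 1; -0.001 0.0025 0.0595 0.2 0 0.4 1; -0.001 0.0025 0.0595 0.2 0 0.4 1' | grep -E 'posi|force'; python3 -m handwheel '0 0 0 0 0 0 0.5; 0 0 0 0 0 0 0.5; 0 0 0 0 0 0 0.3; 0 0 0 0 0 0 0.3; 0 0 0 0 0 0 0.3' 50 | grep -E 'posi|force|gap'
python3 - <<'E'
from h import *
save_grasp([.4593,-.0494,.055],frame([0,0,-1],az(99.4)),'/tmp/grasp2.npz'); st()
E
```

```text
position: [0.4577, -0.0341, 0.0443]
wrist_force: [0.8, -0.3, 0.7]
position: [0.4578, -0.0346, 0.0442]
wrist_force: [0.8, -4.1, 5.7]
finger_gap: 0.0594
t 37.3 q [-0.49   0.766 -0.033  1.397  0.655  0.702] p [ 0.4578 -0.0346  0.0442] z [-0.123  0.756 -0.643] xyaw 9.2 F [ 0.8 -4.1  5.7] T [-0.4  -0.14  0.01] gap 0.0594
```

```bash
python3 -m handwheel '0 -0.008 -0.007 0 0 0 0.3; 0 -0.03 -0.026 0 0 0 0.3; 0 -0.06 -0.05 0 0 0 0.3; 0 -0.09 -0.077 0 0 0 0.3; 0 -0.12 -0.1 0 0 0 0.3' 50 | grep -E 'posi|force|gap'; python3 -m handwheel '0 -0.02 -0.01 -8 0 0 0.3; 0 -0.035 -0.015 -16 0 0 0.3; 0 -0.05 -0.02 -24 0 0 0.3; 0 -0.055 -0.02 -32 0 0 0.3; 0 -0.058 -0.02 -40 0 0 0.3' 50 | grep -E 'posi|force|gap'
python3 - <<'E'
from h import *
st()
im,d=ctrl.read_camera('top'); pm=cam('top'); save('top13.png',im)
b,B=place(-.004,.05,.12); p,M=tool_for(b,B,'/tmp/grasp2.npz');rel(p,M)
for r in ctrl.cut_out('top','board_a'):
    v,u=np.nonzero(r['region']&(d>0)); W=world('top',np.c_[u,v],d[v,u],pm); q=(np.median(W,0)-TC)@np.c_[EX,EY,N]; print(round(r['conf'],2),np.round(r['at']),'tier coords',q.round(3))
E
```

```text
position: [0.4568, -0.0333, 0.2011]
wrist_force: [0.2, -0.1, -1.1]
finger_gap: 0.0593
position: [0.4539, -0.0116, 0.2589]
wrist_force: [0.0, 0.6, -2.4]
finger_gap: 0.0592
t 38.3 q [-0.134  0.174 -0.019  1.427  0.162  1.272] p [ 0.4539 -0.0116  0.2589] z [-0.026  0.166 -0.986] xyaw 9.2 F [ 0.   0.6 -2.4] T [-0.22 -0.02  0.03] gap 0.0592
shift [ 0.0125 -0.2263  0.0783] turn [-20.6  -0.1   0.5] rows 5
0.95 [235. 295.] tier coords [ 0.006  0.281 -0.119]
0.94 [242. 161.] tier coords [-0.01  -0.084  0.016]
0.77 [347. 189.] tier coords [-0.16   0.061  0.303]
0.76 [447. 302.] tier coords [-0.532  0.385  0.178]
0.38 [170. 194.] tier coords [ 0.163 -0.04  -0.183]
```

View pics/top13.png

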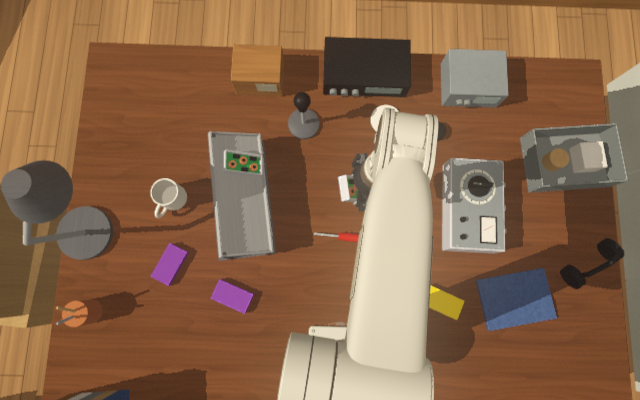

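Top: board 1 sits on the tier at (242,161), squarely on the sheet but about 2 cm nearer the far end than I laid it. I'll check that after placing. On to place board 2.

```bash
python3 -m handwheel '0.002 -0.03 0 -4 0 0 0.3; 0.004 -0.075 0.01 -8 0 0 0.3; 0.007 -0.12 0.03 -13 0 0.2 0.3; 0.01 -0.165 0.05 -17 0 0.4 0.3; 0.012 -0.205 0.07 -20.6 0 0.5 0.3' 50 | grep -E 'posi|force|gap'
python3 - <<'E'
from h import *
st()
b,B=place(-.004,.05,.05); p,M=tool_for(b,B,'/tmp/grasp2.npz');rel(p,M)
E
```

```text
position: [0.4301, 0.2031, 0.2229]
wrist_force: [2.2, -0.1, -1.3]
finger_gap: 0.0593
t 38.9 q [ 0.549  0.254 -0.014  1.379 -0.169  1.972] p [0.4301 0.2031 0.2229] z [ 0.024 -0.183 -0.983] xyaw 8.8 F [ 2.2 -0.1 -1.3] T [ 0.23 -0.02  0.02] gap 0.0593
shift [ 0.0006 -0.0683  0.0515] turn [-0.4  0.4 -0.2] rows 2
```

```bash
python3 -m handwheel '0.0006 -0.035 0.02 0 0 0 0.3; 0.0006 -0.065 0.045 -0.4 0.2 0 0.3; 0.0006 -0.068 0.051 -0.4 0.2 0 0.3; 0.0006 -0.068 0.051 -0.4 0.2 0 0.3' 50 | grep -E 'posi|force|gap'
python3 - <<'E'
from h import *
st()
b,B=place(-.004,.05,.014); p,M=tool_for(b,B,'/tmp/grasp2.npz');rel(p,M)
im,d=ctrl.read_camera('wrist'); save('w14.png',im)
E
```

```text
position: [0.421, 0.2575, 0.1585]
wrist_force: [-0.3, -0.8, -1.7]
finger_gap: 0.0592
t 39.3 q [ 0.651  0.347 -0.059  1.263 -0.167  2.075] p [0.421  0.2575 0.1585] z [ 0.023 -0.191 -0.981] xyaw 8.9 F [-0.3 -0.8 -1.7] T [0.23 0.02 0.03] gap 0.0592
shift [ 0.0011 -0.0254  0.026 ] turn [ 0.   0.5 -0.1] rows 1
```

View pics/w14.png

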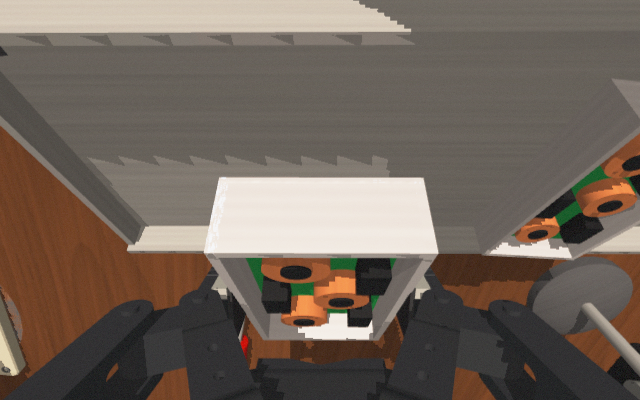

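```bash
python3 -m handwheel '0.001 -0.01 0.006 0 0 0 0.3; 0.001 -0.018 0.016 0 0.4 0 0.3; 0.001 -0.025 0.0255 0 0.4 0 0.3; 0.001 -0.025 0.0255 0 0.4 0 0.3; 0.001 -0.025 0.0255 0 0.4 0 0.3' 50 | grep -E 'posi|force|gap'; python3 -m handwheel '0 -0.004 0.004 0 0 0 0.3; 0 -0.006 0.0065 0 0 0 0.3; 0 -0.006 0.0065 0 0 0 0.3' 50 | grep -E 'posi|force|gap'
python3 - <<'E'
from h import *
b,B=place(-.004,.05,.0); p,M=tool_for(b,B,'/tmp/grasp2.npz');rel(p,M)
E
```

```text
position: [0.4205, 0.278, 0.1312]
wrist_force: [-0.2, 0.2, -1.7]
finger_gap: 0.0594
position: [0.4195, 0.283, 0.1232]
wrist_force: [-0.0, -1.4, -1.2]
finger_gap: 0.059
shift [-0.0016 -0.0026  0.007 ] turn [-0.1 -0.2 -0.2] rows 1
```

```bash
python3 -m handwheel '0 -0.0013 0.0017 0 0 0 0.3; 0 -0.0013 0.0017 0 0 0 0.3' 50 | grep -E 'posi|force';python3 -m handwheel '0 -0.001 0.0015 0 0 0 0.3; 0 -0.001 0.0015 0 0 0 0.3' 50 | grep -E 'posi|force'
```

```text
position: [0.4194, 0.284, 0.1214]
wrist_force: [0.8, 0.6, -1.3]
position: [0.4196, 0.2844, 0.1208]
wrist_force: [-0.7, -2.2, 2.7]
```

```bash
python3 -m handwheel '0 0 0 0 0 0 0.5; 0 0 0 0 0 0 0.75; 0 0 0 0 0 0 0.85; 0 0 0 0 0 0 0.9; 0 0 0 0 0 0 0.9' 50 | grep -E 'posi|force|gap'; python3 -m handwheel '0 0 -0.01 0 0 0 0.9; 0 0 -0.03 0 0 0 0.9; 0 0 -0.07 0 0 0 0.9; 0 0 -0.11 0 0 0 1; 0 0 -0.13 0 0 0 1' | grep -E 'posi|force|gap'
python3 - <<'E'
from h import *
st(); im,d=ctrl.read_camera('wrist'); save('w15.png',im); rel([.35,-.1,.3],down(-30))
E
```

```text
position: [0.4194, 0.2847, 0.1198]
wrist_force: [-0.2, 0.4, 0.3]
finger_gap: 0.0768
position: [0.4157, 0.3103, 0.252]
wrist_force: [0.4, -0.6, -0.8]
finger_gap: 0.0853
t 41.55 q [ 0.736  0.344  0.185  1.506 -0.163  2.16 ] p [0.4157 0.3103 0.252 ] z [ 0.041 -0.182 -0.982] xyaw 8.9 F [ 0.4 -0.6 -0.8] T [0.2  0.02 0.  ] gap 0.0853
shift [-0.129  0.398  0.026] turn [ 9.9 -4.5 38.8] rows 9
```

View pics/w15.png

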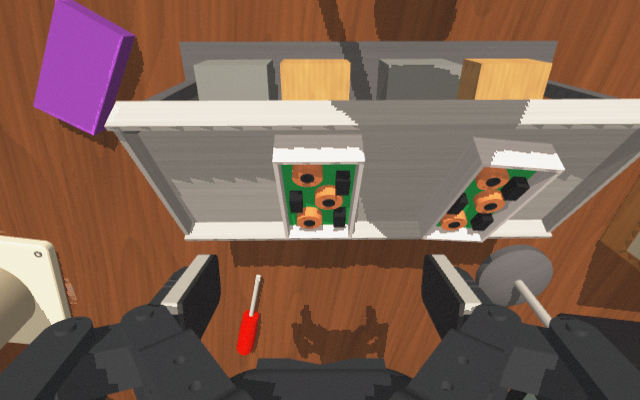

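Both boards lie circuit up on the tier at (318,190) and (495,195). I'll clear the arm and check everything, including spots the arm was hiding.

```bash
python3 -m handwheel '-0.03 0.1 -0.04 0 0 0 1; -0.06 0.2 -0.02 0 0 0 1; -0.1 0.3 0 10 -4.5 20 1; -0.129 0.398 0.026 10 -4.5 38.8 1; -0.129 0.398 0.026 10 -4.5 38.8 1'>/dev/null
python3 - <<'E'
from h import *
st(); rel([.12,-.48,.24],down(-76))
E
```

```text
t 42.1 q [ 0.226  0.003 -0.116  1.476 -0.056  2.075] p [0.3754 0.0689 0.2915] z [-0.011 -0.06  -0.998] xyaw -15.9 F [ 0.8 -0.8 -0.5] T [-0.01 -0.11  0.02] gap 0.0852
shift [-0.0958  0.5937  0.0869] turn [ 3.  -2.1 60.1] rows 13
```

```bash
python3 -m handwheel '-0.05 0.3 0.03 3 -2 30 1; -0.05 0.3 0.03 3 -2 30 1; -0.05 0.3 0.03 3 -2 30 1; -0.05 0.3 0.03 3 -2 30 1; -0.05 0.3 0.03 3 -2 30 1'>/dev/null
python3 - <<'E'
from h import *
st(); rel([.12,-.48,.24],down(-76))
E
```

```text
t 42.6 q [-0.523 -0.148 -0.275  1.456 -0.007  1.845] p [ 0.269  -0.1575  0.282 ] z [-0.014  0.    -1.   ] xyaw -45.7 F [ 1.2 -0.5  0.2] T [-0.04 -0.11  0.03] gap 0.0856
shift [0.1273 0.3314 0.0439] turn [ 0.7  0.4 30.3] rows 8
```

```bash
python3 -m handwheel '0.127 0.331 0.02 0.7 0.4 30 1; 0.127 0.331 0.02 0.7 0.4 30 1; 0.127 0.331 0.02 0.7 0.4 30 1; 0.127 0.331 0.02 0.7 0.4 30 1; 0.127 0.331 0.02 0.7 0.4 30 1'>/dev/null
python3 - <<'E'
from h import *
st()
im,d=ctrl.read_camera('top'); pm=cam('top'); save('top16.png',im)
for r in ctrl.cut_out('top','board_a'):
    v,u=np.nonzero(r['region']&(d>0)); W=world('top',np.c_[u,v],d[v,u],pm); Q=(W-TC)@np.c_[EX,EY,N]
    m=Q[:,2]>.014; rc=cv2.minAreaRect((Q[m][:,:2]*1000).astype(np.float32)) if m.sum()>20 else None
    print(round(r['conf'],2),np.round(r['at']),'W',np.median(W,0).round(3),'tier',np.median(Q,0).round(3),rc, 'rim n',np.percentile(Q[:,2],[5,50,95]).round(3))
for x in ctrl.cut_out('top','tuner_knob')[:1]:
    v,u=np.nonzero(x['region']&(d>0)); W=world('top',np.c_[u,v],d[v,u],pm); T=W[W[:,2]>.122]; print('knob',x['conf'],cv2.minAreaRect((T[:,:2]*1000).astype(np.float32)))
save('crop16.png',cv2.resize(im[120:270,195:310],None,fx=4,fy=4,interpolation=cv2.INTER_CUBIC))
im,d=ctrl.read_camera('scene'); save('s16.png',im)
E
```

```text
t 43.1 q [-1.166e+00  6.300e-02 -1.080e-01  1.400e+00 -1.000e-03  1.727e+00] p [ 0.1645 -0.3844  0.2691] z [-0.001  0.    -1.   ] xyaw -75.8 F [ 1.2 -0.4  0.7] T [ 0.05 -0.1  -0.01] gap 0.0854
0.92 [232. 294.] W [0.178 0.323 0.024] tier [ 0.007  0.28  -0.12 ] None rim n [-0.143 -0.12  -0.098]
0.9 [243. 163.] W [0.55  0.299 0.134] tier [-0.012 -0.084  0.016] ((-14.37310791015625, -83.79976654052734), (62.48277282714844, 113.33293914794922), 82.27538299560547) rim n [0.007 0.016 0.025]
0.89 [445. 301.] W [ 0.176 -0.297  0.024] tier [-0.528  0.381  0.175] ((-537.5955810546875, 383.1004638671875), (68.5540771484375, 122.53929901123047), 57.9425163269043) rim n [0.151 0.175 0.198]
0.83 [242. 208.] W [0.419 0.285 0.138] tier [-0.003  0.047  0.015] ((-6.274196624755859, 46.95833206176758), (60.58283233642578, 110.95352935791016), 89.0139389038086) rim n [0.008 0.015 0.026]
0.63 [170. 264.] W [0.264 0.512 0.024] tier [ 0.159  0.164 -0.205] None rim n [-0.224 -0.205 -0.187]
knob 0.72 ((511.76531982421875, -384.6382141113281), (59.86103057861328, 14.915445327758789), 87.84380340576172)
```

View pics/top16.png

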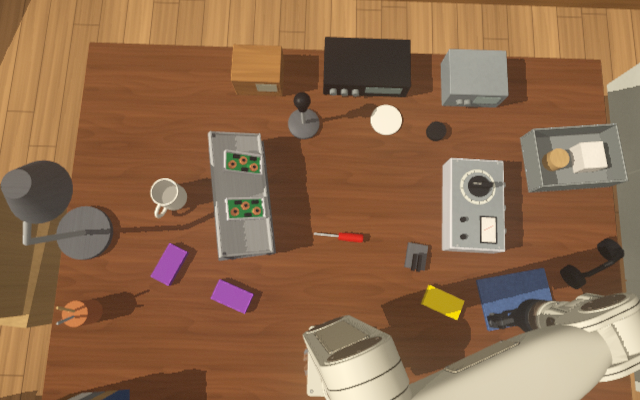

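View pics/crop16.png

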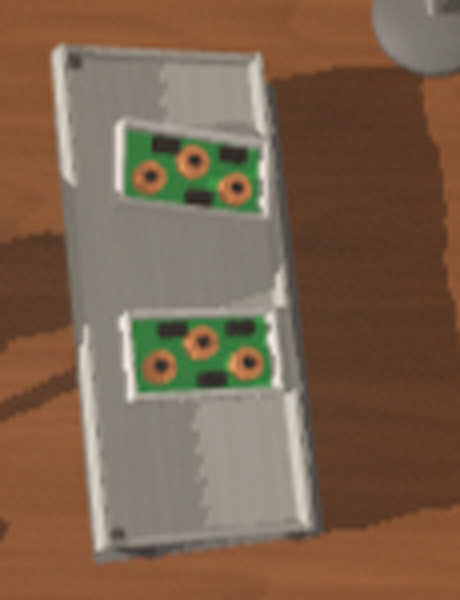

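View pics/s16.png

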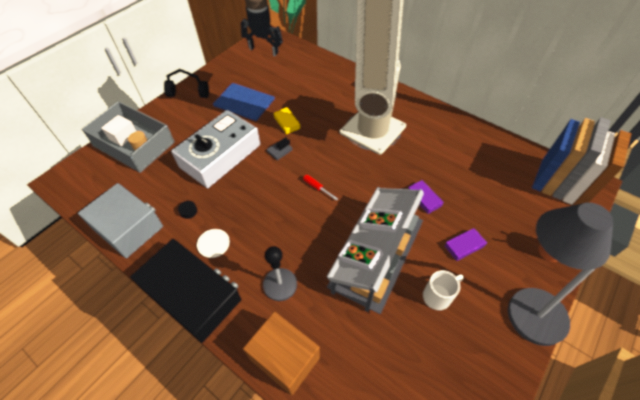

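Run:
```python
from h import *
B=np.c_[EX,EY,N]
for k in range(2):
  for n in('top','scene'):
    im,d=ctrl.read_camera(n); pm=cam(n)
    vv,uu=np.nonzero(d>0); W=world(n,np.c_[uu,vv],d[vv,uu],pm); Q=(W-TC)@B
    m=(abs(Q[:,0])<.085)&(abs(Q[:,1])<.17)&(Q[:,2]>-.02)&(Q[:,2]<.06); Q=Q[m]
    s=Q[(abs(Q[:,2])<.012)&(abs(Q[:,0])<.06)&(Q[:,1]>.1)]; print(n,'sheet offset',np.median(s[:,2]).round(4))
    for cy in(-.084,.047):
        a=Q[(abs(Q[:,1]-cy)<.04)&(abs(Q[:,0])<.064)&(Q[:,2]>.018)]
        A=np.c_[a[:,:2]-[-.01,cy],np.ones(len(a))]; c=np.linalg.lstsq(A,a[:,2],rcond=None)[0]
        print('  board',cy,len(a),'height',c[2].round(4),'slope deg x,y',np.degrees(c[:2]).round(1))
```

```text
top sheet offset 0.0003
  board -0.084 348 height 0.0223 slope deg x,y [0.5 0.8]
  board 0.047 379 height 0.0223 slope deg x,y [-0.2  0.3]
scene sheet offset -0.0008
  board -0.084 313 height 0.0212 slope deg x,y [ 0.2 -0.2]
  board 0.047 313 height 0.0211 slope deg x,y [-0.2 -0.4]
top sheet offset 0.0003
  board -0.084 351 height 0.0222 slope deg x,y [0.4 0.4]
  board 0.047 381 height 0.0222 slope deg x,y [-0.1 -0.6]
scene sheet offset -0.0008
  board -0.084 318 height 0.0211 slope deg x,y [0.2 0.1]
  board 0.047 300 height 0.0211 slope deg x,y [ 0.2 -0.1]
```

Both boards sit flat (under 1° off the sheet, rims about 22 mm above it). The knob bar is still at 88°, along the tuner's axis, and nothing else has moved in the pictures. Handing in.

Run:
```python
from h import *
st(); print(ctrl.sign_off())
```

```text
t 43.5 q [-1.158e+00  6.100e-02 -1.110e-01  1.400e+00 -1.000e-03  1.730e+00] p [ 0.1668 -0.3816  0.2693] z [-0.001  0.001 -1.   ] xyaw -75.5 F [-0.3 -0.   0.4] T [ 0.03  0.05 -0.02] gap 0.0856
the job is handed in; nothing more can be done
None
```

The job is done and handed in at about 43.5 s, well inside the 210 s limit.

- **Knob:** I turned it anticlockwise about 220° until it hit the stop, where torque rose to about 2 N m, then relaxed and released it. The bar reads 88° in the last check, in line with the tuner's axis (88.1°). I judged zero by the stop and that alignment, since the joint angle itself can't be read.
- **Boards:** Only two silver boards were on the desk. I stood each one on end, re-gripped it from the circuit side and laid it circuit side up on the tier. The purple and yellow look-alikes were left alone.
- **Last checks:** Both boards are flat on the sheet (under 1° off in two cameras) and about 70 mm apart. I saw no change in the microphone and the other items when comparing pictures from before and after, but I didn't measure them.
- **Disagreement:** The first board ended up about 24 mm sideways of where I set it down, turned about 8°, with a corner at the front rim. It was probably the announced knock. It is still flat and clear of the other board, so I left it there.

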